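Set the dried flasks on their cork rings

TASK

The four round-bottom flasks in the drying stand are dry: set each one down, upright, on the cork ring of its own size - the smallest flask on the smallest ring and so on up to the largest on the largest. They are glass, so do not tip or drop them, and leave the rings, the beaker and the vial where they are.

Things in the scene. Friction and masses are not known exactly. Their poses are not given: they have to be found in the camera images.
- flask50: The smallest of four clear-glass round-bottom flasks: bulb 51 mm across; upright neck 32 mm across, free to grip 8 to 54 mm over the bulb's top; its blue stopper, 31 mm across, ends 62 mm over the bulb's top. Origin: bulb's centre, z along the neck. Bottom-heavy. Starts upright in one of the four holes, 140 mm apart, of a fixed grey stand 30 mm high, bulb centre 46 mm over the bench.
- ring50: The smallest of four loose cork rings lying flat on the bench: 70 mm outside, 34 mm hole through it, 30 mm high. Origin: centre of its underside. The bulb of the smallest flask sits in its hole with the bulb's centre 49 mm above the ring's underside.
- flask100: The second smallest of four clear-glass round-bottom flasks: bulb 64 mm across; upright neck 32 mm across, free to grip 8 to 54 mm over the bulb's top; its blue stopper, 31 mm across, ends 62 mm over the bulb's top. Origin: bulb's centre, z along the neck. Bottom-heavy. Starts upright in one of the four holes, 140 mm apart, of a fixed grey stand 30 mm high, bulb centre 55 mm over the bench.
- ring100: The second smallest of four loose cork rings lying flat on the bench: 90 mm outside, 44 mm hole through it, 30 mm high. Origin: centre of its underside. The bulb of the second smallest flask sits in its hole with the bulb's centre 53 mm above the ring's underside.
- flask250: The second largest of four clear-glass round-bottom flasks: bulb 85 mm across; upright neck 32 mm across, free to grip 8 to 54 mm over the bulb's top; its blue stopper, 31 mm across, ends 62 mm over the bulb's top. Origin: bulb's centre, z along the neck. Bottom-heavy. Starts upright in one of the four holes, 140 mm apart, of a fixed grey stand 30 mm high, bulb centre 68 mm over the bench.
- ring250: The second largest of four loose cork rings lying flat on the bench: 110 mm outside, 62 mm hole through it, 30 mm high. Origin: centre of its underside. The bulb of the second largest flask sits in its hole with the bulb's centre 59 mm above the ring's underside.
- flask500: The largest of four clear-glass round-bottom flasks: bulb 105 mm across; upright neck 32 mm across, free to grip 8 to 54 mm over the bulb's top; its blue stopper, 31 mm across, ends 62 mm over the bulb's top. Origin: bulb's centre, z along the neck. Bottom-heavy. Starts upright in one of the four holes, 140 mm apart, of a fixed grey stand 30 mm high, bulb centre 79 mm over the bench.
- ring500: The largest of four loose cork rings lying flat on the bench: 130 mm outside, 80 mm hole through it, 30 mm high. Origin: centre of its underside. The bulb of the largest flask sits in its hole with the bulb's centre 64 mm above the ring's underside.
- beaker: A small empty glass beaker, 42 mm across and 55 mm high, standing among the cork rings; a bystander. Origin: centre of its underside.
- vial: A small brown glass vial with a black cap, 22 mm across and 48 mm high, standing among the cork rings; a bystander. Origin: centre of its underside. (Also among the rings: a fixed pink pipette-tip box, 110 x 74 mm, 52 mm high.)

How it is judged:
By the outcome, as a careful person would: the job done as asked, in the order asked, and still so for the second after the job is handed in, with the robot touching nothing.
It also fails if it takes over 118 s, if anything falls off the work surface, if the arm or the gripper's body presses on something with over 40 N, if the wrist force passes 120 N, or if a joint passes its speed limit or range.

ROBOT

A 6-joint arm with a two-finger parallel gripper is mounted at the origin on the work surface. World frame = base frame: x ahead of the robot, y to its left, z up, the work surface at z = 0. Lengths are in m, angles in rad, forces in N, time in s.
With the tool pointing down it reaches from about 0.3 to 0.875 m from the base axis. Payload 4.2 kg.
Tool frame: the origin (TCP) lies midway between the tips of the shut fingers; the grasp point (between the pads) lies 19 mm behind it (ctrl.grip_point_offset is the distance from the TCP to the grasp point, in m); z points along the fingers, y is the direction in which the jaws open and shut (so a half turn about z gives the same grasp; the last joint's range is limited). The gripper opens to 85 mm and grips with 20 to 120 N. Pads are 22 mm wide; open, the fingers measure 114 mm over their backs; the gripper's body (76 mm by 85 mm) begins 54 mm behind the grasp point. The pads swing forward as they close: fully open they stand 13 mm farther back than shut.
Start: joints at [-1.308, 0.32, 1.565, -0, 1.257, -0.02], TCP at [0.16, -0.552, 0.231] pointing down, gripper open.
Joint ranges: [-3.11, 3.11], [-0.84, 2.01], [0.21, 2.61], [-1.34, 4.49], [0.05, 2.63], [-2.56, 2.56]. Speed limits (rad/s): [2.57, 2.57, 3.14, 3.14, 3.14, 3.14].

INTERFACE

Orientations are given as a rotation vector (axis times angle).
In Python, from cell import telemetry, eyes, ctrl, nets gives the robot as it stands.
- The arm moves only by the shell command python3 -m inch 'ROWS' [FORCE]. ROWS is JSON, a list of rows, each an object of numbers: "fingers": the gripper command: -1 is fully open, 1 is shut, values between are in proportion; "tx", "ty", "tz": the shift along the tool's x, y, z in units of 40 mm (1.0 is 40 mm); "turn": the turn about the tool's z in units of 8 degrees (1.0 is 8 degrees). In form: [{"fingers": .., "tx": .., "ty": .., "tz": .., "turn": ..}, ...]. A call has 1 to 8 rows; each row shifts and turns the commanded pose from where the row before left it, along the tool's axes as they then stand; what a row does not reach is not made up. A row lasts 1/8 s, in which the tool goes at most 62.5 mm and 10.7 degrees, less where a joint would pass 70% of its speed; a pose out of reach is approached as far as the arm can. A call is refused whole if a number of a shift passes 1 or a number of a turn 1, either way. A call with a gripper value outside its range is refused whole. The fingers move at their own pace and stop on an object; FORCE is the grip in N (left out, the last holds). Time passes only in rows, so rows that do not move let the fingers close. It gives the time, the measured TCP pose, the force and the opening at its end, in the units of the state.
- telemetry.observe(): the state, without advancing time (a new reading comes with each control period).
- eyes.snapshot(name): name is "scene" or "side" or "wrist"; returns the picture (400x640x3 uint8, blue, green, red); there is no depth.
- eyes.camera_info(name): a dict with "K" (3x3 intrinsics, pixels), "k1" (the pictures are not rectified: a ray, as slopes to the right and down, at radius r is drawn at 1 + k1 r^2 times it, then the intrinsics apply), "camera_from_world" (4x4, takes a point from world to camera coordinates). Camera axes: x right, y down, z forward; pixel columns grow to the right and rows downward; lengths in m; the calibration is good to about 2 mm. A picture is of the moment at which its call begins: read the wrist's pose just before it. camera_info takes no time and is no camera call; for the wrist camera it gives the pose at the moment of the call.
- ctrl.close_job(): hands the job in, once; it reports no verdict.
Trained networks look in the newest picture that a camera, given by its name, has taken for a name from the list of things; names that differ only in an ending like _2 or _b are one class to them, and where a whole thing is asked for, a point or a joint stands for the part that bears it (a point fixed in the world has none). Each returns a list of dicts, best first, with "conf" (0 to 1); they miss things now and then, are a little off and sometimes report something else, mostly with a low value. They report only what shows in the picture. A call takes as long as a camera call.
- nets.cut_out(label, camera): "pixels" (400x640 bool, what is visible of it) and "box" ([left, top, right, bottom] in pixels, round what is visible of it).
The state is a dict: "clock": time; "joints": joint angles; "joint_vel": joint speeds; "joint_torque": joint torques, N m; "tool_pos": TCP position; "tcp_rot": TCP orientation; "contact_force": force on the tool from outside, world axes, zero at the start; "wrist_torque": the same for the moment, N m; "grip_width": finger opening in m.
Only numpy, scipy, OpenCV 4.12 (cv2) and the standard library are available. Lean on these libraries where they do the work, as an engineer would, in place of code of your own. Each camera call takes 0.05 s, during which the arm holds its last target.

## Working session

There is one attempt and no reset: what is moved stays moved. The work goes in short steps, Python scripts to look and compute and a shell command to move; the robot and the scene stay as the last step left them, time stands still between calls to the robot, and variables do not carry over. Pictures are saved under pics/ and viewed, and the job is handed in when it is done.

```bash
ls; mkdir -p pics; python3 - <<'E'
from cell import telemetry, eyes, ctrl, nets
import cv2
print(telemetry.observe()); print(ctrl.grip_point_offset)
for n in ["scene","side","wrist"]:
    cv2.imwrite(f"pics/{n}0.png",eyes.snapshot(n)); print(n,eyes.camera_info(n))
E
```

```text
pics
{'clock': 0.0, 'joints': array([-1.30800239e+00,  3.20320744e-01,  1.56573526e+00, -1.00045496e-05,
        1.25740053e+00, -2.00048305e-02]), 'joint_vel': array([ 7.24691444e-04, -5.90186327e-05, -1.29206483e-03, -2.19707849e-03,
       -4.90420487e-04, -1.62928168e-03]), 'joint_torque': array([-2.73245951e-04, -4.15527534e+01, -2.34159797e+01, -3.06556431e-04,
        8.00885959e-03, -3.19985723e-06]), 'tool_pos': array([ 0.16031505, -0.55167591,  0.23044387]), 'tcp_rot': array([-3.10840751e+00, -4.42484698e-01,  3.69162533e-04]), 'contact_force': array([ 0.2051651 , -0.50376733, -0.38861152]), 'wrist_torque': array([0.01026173, 0.00165088, 0.0114931 ]), 'grip_width': 0.08519960811689341}
0.0187
scene {'K': array([[397.28628959,   0.        , 323.77277106],
       [  0.        , 397.28628959, 199.39235522],
       [  0.        ,   0.        ,   1.        ]]), 'k1': -0.08329343831294538, 'camera_from_world': array([[-0.38405735,  0.92310375,  0.01947877,  0.19553399],
       [ 0.54361936,  0.24312462, -0.80334825, -0.20191752],
       [-0.74630955, -0.29794276, -0.59519086,  1.
[... 394 characters left out ...]
7,  0.15284198],
       [ 0.22467403, -0.70623459, -0.67138237,  1.19131125],
       [ 0.        ,  0.        ,  0.        ,  1.        ]])}
wrist {'K': array([[332.05778735,   0.        , 319.69485933],
       [  0.        , 332.05778735, 197.28490236],
       [  0.        ,   0.        ,   1.        ]]), 'k1': -0.0019415059103421936, 'camera_from_world': array([[ 2.77598130e-01, -9.60697282e-01, -1.07820446e-04,
        -5.75296408e-01],
       [-9.26046526e-01, -2.67615493e-01,  2.66119859e-01,
        -3.42147954e-02],
       [-2.55689479e-01, -7.37745283e-02, -9.63939941e-01,
         3.77286726e-01],
       [ 0.00000000e+00,  0.00000000e+00,  0.00000000e+00,
         1.00000000e+00]])}
```

View pics/scene0.png

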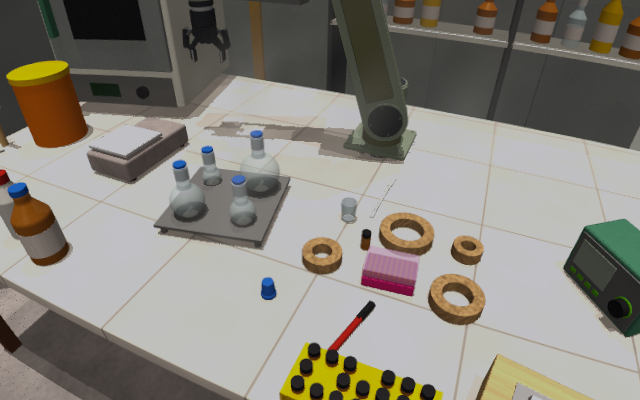

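View pics/side0.png

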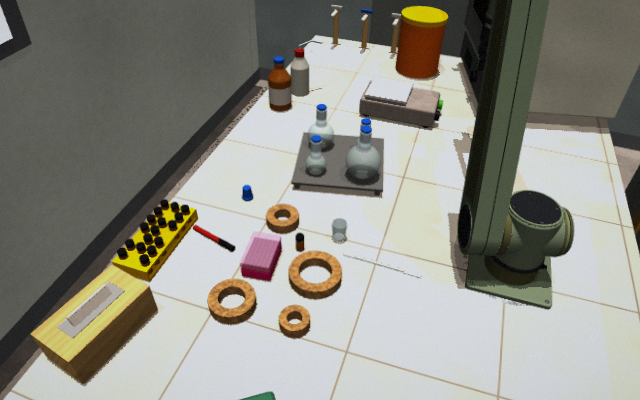

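View pics/wrist0.png

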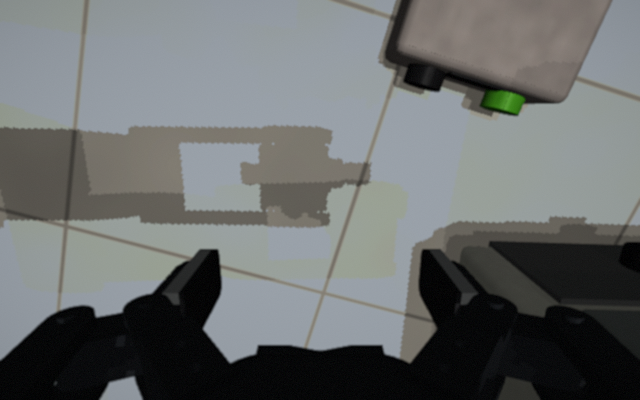

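```bash
cat > h.py <<'E'
import numpy as np, cv2
from scipy.optimize import minimize
from cell import telemetry, eyes, ctrl, nets
DIM={'50':(.051,.070,.034),'100':(.064,.090,.044),'250':(.085,.110,.062),'500':(.105,.130,.080)}
def proj(P,ci):
    P=np.atleast_2d(P); T=ci['camera_from_world']; c=P@T[:3,:3].T+T[:3,3]
    s=c[:,:2]/c[:,2:]; s=s*(1+ci['k1']*(s**2).sum(1))[:,None]
    K=ci['K']; return s*[K[0,0],K[1,1]]+[K[0,2],K[1,2]]
t=np.linspace(0,2*np.pi,48,endpoint=False); C=np.c_[np.cos(t),np.sin(t)]
def circ(p,r,z): return np.c_[p[0]+r*C[:,0],p[1]+r*C[:,1],np.full(48,p[2]+z)]
S=4
def fillp(img,pts,v=1.,hull=True):
    q=pts.astype(np.float32)
    if hull:q=cv2.convexHull(q)
    cv2.fillPoly(img,[np.round(q.reshape(-1,2)*16*S+8*(S-1)).astype(np.int32)],v,shift=4)
def render(kind,size,p,ci,box):
    x0,y0,x1,y1=box; im=np.zeros(((y1-y0)*S,(x1-x0)*S),np.float32); o=np.array([x0,y0])
    b,od,hd=DIM[size]
    if kind=='ring':
        fillp(im,np.vstack([proj(circ(p,od/2,0),ci),proj(circ(p,od/2,.030),ci)])-o)
        # hole visible: intersection of top and bottom hole
        a=np.zeros_like(im);c=np.zeros_like(im)
        fillp(a,proj(circ(p,hd/2,.030),ci)-o);fillp(c,proj(circ(p,hd/2,0),ci)-o); im[(a>0)&(c>0)]=0
    else:
        sph=[circ(p,b/2*np.cos(a),b/2*np.sin(a)) for a in np.linspace(-1.5,1.5,13)]
        fillp(im,np.vstack([proj(s,ci) for s in sph])-o)
        fillp(im,np.vstack([proj(circ(p,.016,0),ci),proj(circ(p,.016,b/2+.054),ci),proj(circ(p,.0155,b/2+.062),ci)])-o)
    return cv2.resize(im,(x1-x0,y1-y0),interpolation=cv2.INTER_AREA)
def fit(kind,size,p0,views,fixz=None):
    vs=[]
    for m,ci in views:
        ys,xs=np.where(m); x0,x1=xs.min()-25,xs.max()+25; y0,y1=ys.min()-25,ys.max()+25
        x0=max(x0,0);y0=max(y0,0);x1=min(x1,640);y1=min(y1,400)
        vs.append((m[y0:y1,x0:x1].astype(np.float32),ci,(x0,y0,x1,y1)))
    def cost(q):
        p=np.array([q[0],q[1],q[2] if fixz is None else fixz]); e=0
        for m,ci,b in vs:
            r=render(kind,size,p,ci,b); e+=1-np.minimum(m,r).sum()/np.maximum(m,r).sum()
        return e/len(vs)
    best=None
    x0=np.array(p0[:3] if fixz is None else p0[:2])
    for st in (.015,.004):
        n=len(x0); sim=np.vstack([x0]+[x0+st*np.eye(n)[i] for i in range(n)])
        r=minimize(cost,x0,method='Nelder-Mead',options=dict(initial_simplex=sim,xatol=1e-4,fatol=1e-5,maxiter=300)); x0=r.x
    return x0,r.fun
def ray(uv,ci):
    K=ci['K']; d=(np.array(uv)-[K[0,2],K[1,2]])/[K[0,0],K[1,1]]; s=d.copy()
    for _ in range(20): s=d/(1+ci['k1']*(s**2).sum())
    T=ci['camera_from_world'];R=T[:3,:3]; return -R.T@T[:3,3], R.T@np.r_[s,1]
def onz(uv,ci,z):
    o,d=ray(uv,ci); return o+d*(z-o[2])/d[2]
E
python3 - <<'E'
from h import *
import pickle
out={}
for cam in ['scene','side']:
    im=eyes.snapshot(cam); ci=eyes.camera_info(cam); out[cam]=(im,ci,{})
    for n in ['flask50','flask100','flask250','flask500','ring50','ring100','ring250','ring500','beaker','vial']:
        r=nets.cut_out(n,cam); out[cam][2][n]=r
        for q in r[:3]:
            b=q['box']; print(cam,n,round(q['conf'],2),b,q['pixels'].sum(), onz(((b[0]+b[2])/2,(b[1]+b[3])/2),ci,.05 if 'fl' in n else .015).round(3)[:2])
pickle.dump(out,open('o.pkl','wb'))
E
```

```text
scene flask50 0.94 [230.7, 174.8, 255.8, 227.8] 945 [ 0.545 -0.203]
scene flask50 0.92 [196.6, 146.4, 227.2, 188.5] 585 [ 0.445 -0.368]
scene flask50 0.88 [241.9, 129.2, 276.3, 192.2] 1423 [ 0.359 -0.265]
scene flask100 0.94 [230.7, 174.8, 255.8, 227.8] 945 [ 0.545 -0.203]
scene flask100 0.92 [196.6, 146.4, 227.2, 188.5] 585 [ 0.445 -0.368]
scene flask100 0.88 [241.9, 129.2, 276.3, 192.2] 1423 [ 0.359 -0.265]
scene flask250 0.94 [230.7, 174.8, 255.8, 227.8] 945 [ 0.545 -0.203]
scene flask250 0.92 [196.6, 146.4, 227.2, 188.5] 585 [ 0.445 -0.368]
scene flask250 0.88 [241.9, 129.2, 276.3, 192.2] 1423 [ 0.359 -0.265]
scene flask500 0.94 [230.7, 174.8, 255.8, 227.8] 945 [ 0.545 -0.203]
scene flask500 0.92 [196.6, 146.4, 227.2, 188.5] 585 [ 0.445 -0.368]
scene flask500 0.88 [241.9, 129.2, 276.3, 192.2] 1423 [ 0.359 -0.265]
scene ring50 0.95 [378.8, 212.7, 432.4, 252.8] 1692 [0.456 0.191]
scene ring50 0.88 [303.6, 239.3, 341.2, 271.7] 1270 [0.607 0.037]
scene ring50 0.85 [454.3, 233.0, 482.1, 262.8] 768 [0.45  0.339]
scene ring100 0.95 [378.8, 212.7, 432.4, 252.8] 1692 [0.456 0.191]
scene r
[... 1673 characters left out ...]
00 0.95 [280.2, 304.4, 309.9, 336.2] 815 [0.456 0.335]
side ring100 0.75 [264.3, 203.1, 301.0, 231.5] 778 [0.606 0.033]
side ring100 0.7 [209.2, 279.0, 258.3, 323.5] 1601 [0.607 0.334]
side ring250 0.95 [280.2, 304.4, 309.9, 336.2] 815 [0.456 0.335]
side ring250 0.75 [264.3, 203.1, 301.0, 231.5] 778 [0.606 0.033]
side ring250 0.7 [209.2, 279.0, 258.3, 323.5] 1601 [0.607 0.334]
side ring500 0.95 [280.2, 304.4, 309.9, 336.2] 815 [0.456 0.335]
side ring500 0.75 [264.3, 203.1, 301.0, 231.5] 778 [0.606 0.033]
side ring500 0.7 [209.2, 279.0, 258.3, 323.5] 1601 [0.607 0.334]
side beaker 0.56 [332.2, 219.2, 346.6, 244.3] 305 [0.443 0.035]
side vial 0.43 [293.0, 234.8, 299.6, 252.7] 137 [0.535 0.114]
```

```bash
python3 - <<'E'
from h import *
import pickle
o=pickle.load(open('o.pkl','rb'))
for kind in ['flask','ring']:
  for cam in o: print(kind,cam,[(np.round(q['box']).astype(int).tolist(),round(q['conf'],2),int(q['pixels'].sum())) for q in o[cam][2][kind+'50']])
R={'100':(.607,.035),'500':(.456,.191),'50':(.453,.337),'250':(.607,.334)}
F={'50':None}
def pick(kind,size,p):
    vs=[]
    for cam in o:
        im,ci,d=o[cam]; best=None
        for q in d[kind+'50']:
            m=q['pixels'];r=render(kind,size,np.array(p),ci,(0,0,640,400)); s=np.minimum(m,r).sum()/np.maximum(m,r).sum()
            if best is None or s>best[0]: best=(s,m,ci,cam)
        if best[0]>.25: vs.append(best)
    return vs
for s,p in R.items():
    vs=pick('ring',s,(*p,0)); V=[v[1:3] for v in vs]
    print('ring',s,[round(v[0],2) for v in vs],*fit('ring',s,(*p,0),V),*fit('ring',s,(*p,0),V,0.))
    for v in V: print('   ',fit('ring',s,(*p,0),[v],0.))
for k,c in (('beaker',(.021,.055)),('vial',(.011,.048))):
    for cam in o:
        im,ci,d=o[cam]; b=d[k][0]['box']; print(k,onz(((b[0]+b[2])/2,(b[1]+b[3])/2),ci,c[1]/2))
E
```

```text
flask scene [([231, 175, 256, 228], 0.94, 945), ([197, 146, 227, 188], 0.92, 585), ([242, 129, 276, 192], 0.88, 1423), ([168, 157, 206, 219], 0.76, 1316)]
flask side [([303, 137, 323, 174], 0.78, 527), ([306, 102, 336, 150], 0.76, 616), ([343, 128, 378, 179], 0.64, 1209), ([355, 119, 371, 143], 0.46, 71)]
ring scene [([379, 213, 432, 253], 0.95, 1692), ([304, 239, 341, 272], 0.88, 1270), ([454, 233, 482, 263], 0.85, 768), ([429, 275, 483, 323], 0.67, 1974)]
ring side [([280, 304, 310, 336], 0.95, 815), ([264, 203, 301, 232], 0.75, 778), ([209, 279, 258, 324], 0.7, 1601)]
ring 100 [np.float32(0.94), np.float32(0.9)] [6.06704231e-01 3.54732206e-02 5.00999731e-05] 0.07506453990936279 [0.60672252 0.03544791] 0.07540011405944824
    (array([0.60658649, 0.03540331]), np.float64(0.05123633146286011))
    (array([0.60636284, 0.03629288]), np.float64(0.09776890277862549))
ring 500 [np.float32(0.89)] [ 0.45503419  0.19181707 -0.00248487] 0.09635657072067261 [0.45811471 0.19196129] 0.09837406873703003
    (array([0.45811471, 0.19196129]), np.float64(0.09837406873703003))
ring 50 [np.float32(0.92), np.float32(0.82)] [ 4.57175978e-01  3.36798643e-01 -1.06146117e-04] 0.0699002742767334 [0.45715535 0.33684593] 0.07052189111709595
    (array([0.45630247, 0.33662178]), np.float64(0.05792069435119629))
    (array([0.4576656 , 0.33706352]), np.float64(0.07604235410690308))
ring 250 [np.float32(0.83), np.float32(0.84)] [ 0.61195673  0.33299143 -0.00100475] 0.0654398500919342 [0.6120656  0.33329831] 0.06682142615318298
    (array([0.61269331, 0.3327903 ]), np.float64(0.08509767055511475))
    (array([0.61189525, 0.33383419]), np.float64(0.047255516052246094))
beaker [0.43474469 0.04201347 0.0275    ]
beaker [0.4395416  0.04667055 0.0275    ]
vial [0.5262112  0.11258218 0.024     ]
vial [0.53229829 0.12213684 0.024     ]
```

```bash
cat > f.py <<'E'
from h import *
import pickle
o=pickle.load(open('o.pkl','rb'))
fs=o['scene'][2]['flask50'];fd=o['side'][2]['flask50']
pairs=[(0,0),(3,1),(2,2),(1,3)]
H={'50':.046,'100':.055,'250':.068,'500':.079}
for a,b in pairs:
    ma,mb=fs[a]['pixels'],fd[b]['pixels']; V=[(ma,o['scene'][1]),(mb,o['side'][1])]
    if b==3: V=V[:1]
    c=fs[a]['box']; p0=onz(((c[0]+c[2])/2,(c[1]+c[3])/2),o['scene'][1],.08)
    for s in H:
        z=H[s]; print(a,b,s,*[np.round(x,4) for x in fit('flask',s,(*p0[:2],z),V)],*[np.round(x,4) for x in fit('flask',s,(*p0[:2],z),V,z)])
for (p,szs,i,j) in (((.457,.192),('250','500'),0,None),((.612,.333),('250','500'),3,2)):
    V=[(o['scene'][2]['ring50'][i]['pixels'],o['scene'][1])]
    for s in szs: print('ring',p,s,fit('ring',s,(*p,0),V,0.))
E
python3 f.py; python3 - <<'E'
import cv2
a=cv2.imread('pics/scene0.png')[120:240,150:310];b=cv2.imread('pics/side0.png')[95:200,280:400]
cv2.imwrite('pics/zs.png',cv2.resize(a,None,fx=4.5,fy=4.5,interpolation=2));cv2.imwrite('pics/zd.png',cv2.resize(b,None,fx=5,fy=5,interpolation=2))
E
```

```text
0 0 50 [ 0.5853 -0.1788  0.0526] 0.2092 [ 0.586 -0.18 ] 0.2178
0 0 100 [ 0.5855 -0.1802  0.0537] 0.0869 [ 0.5858 -0.1793] 0.0895
0 0 250 [ 0.5852 -0.1781  0.0463] 0.3525 [ 0.5853 -0.1781] 0.3647
0 0 500 [ 0.5829 -0.1806  0.0747] 0.5363 [ 0.5823 -0.1798] 0.5371
3 1 50 [ 0.6143 -0.3175  0.0819] 0.4238 [ 0.6083 -0.3252] 0.521
3 1 100 [ 0.6143 -0.3173  0.0762] 0.3068 [ 0.6114 -0.3215] 0.3797
3 1 250 [ 0.6138 -0.3183  0.0663] 0.1263 [ 0.6138 -0.3179] 0.1308
3 1 500 [ 0.6134 -0.3186  0.0571] 0.3523 [ 0.6142 -0.3179] 0.3674
2 2 50 [ 0.453  -0.2052  0.0544] 0.6111 [ 0.4469 -0.2094] 0.6128
2 2 100 [ 0.4474 -0.2089  0.0931] 0.4901 [ 0.4482 -0.2101] 0.5042
2 2 250 [ 0.4473 -0.2089  0.0843] 0.2576 [ 0.4475 -0.2088] 0.2736
2 2 500 [ 0.4478 -0.2093  0.0775] 0.0702 [ 0.4479 -0.2089] 0.0742
1 3 50 [ 0.489  -0.3375  0.0551] 0.0674 [ 0.478 -0.347] 0.0659
1 3 100 [ 0.489  -0.3381  0.0585] 0.2341 [ 0.4891 -0.338 ] 0.2314
1 3 250 [ 0.2466 -0.5484 -0.1334] 0.2207 [ 0.4797 -0.3465] 0.4688
1 3 500 [ 0.4814 -0.344   0.0246] 0.6016 [ 0.4769 -0.3455] 0.6157
ring (0.457, 0.192) 250 (array([0.45472023, 0.1947397 ]), np.float64(0.2977219223976135))
ring (0.457, 0.192) 500 (array([0.45813317, 0.19191537]), np.float64(0.09804856777191162))
ring (0.612, 0.333) 250 (array([0.6122188 , 0.33293736]), np.float64(0.08346766233444214))
ring (0.612, 0.333) 500 (array([0.60286189, 0.3324437 ]), np.float64(0.4050067663192749))
```

View pics/zs.png

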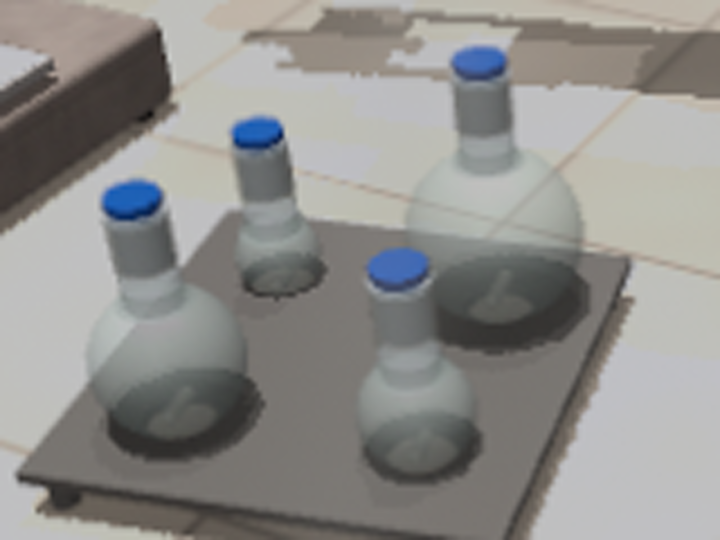

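View pics/zd.png

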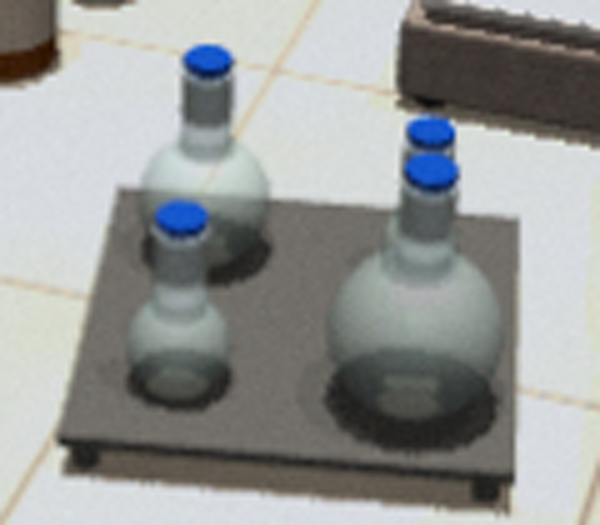

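```bash
cat >> h.py <<'E'
def blue(im,roi):
    x0,y0,x1,y1=roi; h=cv2.cvtColor(im,cv2.COLOR_BGR2HSV)[y0:y1,x0:x1]
    m=((h[...,0]>100)&(h[...,0]<130)&(h[...,1]>150)&(h[...,2]>80)).astype(np.uint8)
    n,l,s,c=cv2.connectedComponentsWithStats(m)
    return [(c[i]+[x0,y0],s[i,4]) for i in range(1,n) if s[i,4]>20]
def tri(obs):
    A=np.zeros((3,3));b=np.zeros(3)
    for uv,ci in obs:
        o_,d=ray(uv,ci);d=d/np.linalg.norm(d);M=np.eye(3)-np.outer(d,d);A+=M;b+=M@o_
    x=np.linalg.solve(A,b); return x,[np.round(proj(x,ci)[0]-uv,2) for uv,ci in obs]
E
python3 - <<'E'
from h import *
import pickle
o=pickle.load(open('o.pkl','rb'))
A=blue(o['scene'][0],(150,110,310,230));B=blue(o['side'][0],(290,90,400,160))
print(A,B)
for a,_ in A:
    for b,_ in B:
        x,r=tri([(a,o['scene'][1]),(b,o['side'][1])])
        if max(np.abs(r).max(),0)<2.5: print(a.round(),b.round(),x.round(4),r)
E
python3 - <<'E'
from cell import telemetry
from scipy.spatial.transform import Rotation as R
s=telemetry.observe(); print(R.from_rotvec(s['tcp_rot']).as_matrix().round(4))
E
```

```text
[(array([256.68421053, 132.97368421]), np.int32(38)), (array([206.6       , 149.41818182]), np.int32(55)), (array([178.7   , 164.2375]), np.int32(80)), (array([237.80645161, 178.53225806]), np.int32(62))] [(array([321.07317073, 106.41463415]), np.int32(41)), (array([365.88372093, 121.13953488]), np.int32(43)), (array([365.66666667, 128.70175439]), np.int32(57)), (array([315.65454545, 138.09090909]), np.int32(55))]
[257. 133.] [366. 129.] [ 0.4472 -0.2084  0.1911] [array([0.09, 0.18]), array([ 0.06, -0.17])]
[207. 149.] [321. 106.] [ 0.5921 -0.2486  0.2104] [array([0.07, 0.13]), array([ 0.03, -0.1 ])]
[207. 149.] [366. 121.] [ 0.4764 -0.3482  0.1281] [array([0.06, 0.1 ]), array([ 0.03, -0.09])]
[179. 164.] [321. 106.] [ 0.6142 -0.3181  0.1679] [array([-0.03, -0.04]), array([-0.01,  0.04])]
[179. 164.] [366. 121.] [ 0.4946 -0.4392  0.0708] [array([-0.04, -0.07]), array([-0.02,  0.06])]
[238. 179.] [316. 138.] [ 0.5841 -0.1805  0.1464] [array([0.26, 0.45]), array([ 0.15, -0.37])]
[[ 9.603e-01  2.791e-01  0.000e+00]
 [ 2.791e-01 -9.603e-01 -1.000e-04]
 [ 0.000e+00  1.000e-04 -1.000e+00]]
```

```bash
python3 -m inch '[{"fingers":-0.6,"tx":0,"ty":0,"tz":-0.5,"turn":1},{"fingers":-0.6,"tx":0,"ty":0,"tz":-0.5,"turn":1},{"fingers":-0.6,"tx":1,"ty":-0.6,"tz":0,"turn":0.02},{"fingers":-0.6,"tx":1,"ty":-0.6,"tz":0,"turn":0},{"fingers":-0.6,"tx":1,"ty":-0.6,"tz":0,"turn":0},{"fingers":-0.6,"tx":1,"ty":-0.6,"tz":0,"turn":0}]' 40
```

```text
clock: 2.0
tool_pos: [0.3215, -0.4551, 0.2714]
tcp_rot: [3.141, 0.001, 0.0]
contact_force: [0.6, -0.4, 0.9]
grip_width: 0.0683
```

```bash
python3 -m inch '[{"fingers":-0.6,"tx":0.97,"ty":-0.67,"tz":0,"turn":0},{"fingers":-0.6,"tx":0.97,"ty":-0.67,"tz":0,"turn":0},{"fingers":-0.6,"tx":0.97,"ty":-0.67,"tz":0,"turn":0},{"fingers":-0.6,"tx":0.97,"ty":-0.67,"tz":0,"turn":0},{"fingers":-0.6,"tx":0,"ty":0,"tz":0,"turn":0}]' 40
cat > w.py <<'E'
import sys; from h import *
im=eyes.snapshot('wrist');ci=eyes.camera_info('wrist');cv2.imwrite('pics/'+sys.argv[1]+'.png',im); print(telemetry.observe()['tool_pos'])
for uv,a in blue(im,(0,0,640,400)): print(uv.round(1),a,[onz(uv,ci,z)[:2].round(4).tolist() for z in (.1335,.149,.1725,.1935)])
E
python3 w.py w1
```

```text
clock: 2.62
tool_pos: [0.4776, -0.3467, 0.271]
tcp_rot: [-3.141, -0.008, -0.001]
contact_force: [0.2, -0.3, 0.4]
grip_width: 0.0679
[ 0.47617727 -0.3478353   0.27103153]
[276.3   8.7] 738 [[0.6134, -0.3158], [0.6095, -0.3177], [0.6036, -0.3204], [0.5983, -0.3228]]
[96.8 49.3] 1355 [[0.5849, -0.1753], [0.5826, -0.1849], [0.5791, -0.1994], [0.5759, -0.2124]]
[319.7 186.2] 841 [[0.4757, -0.3488], [0.4795, -0.3488], [0.4851, -0.3488], [0.4902, -0.3487]]
[130.6 243.9] 1222 [[0.4216, -0.1772], [0.4283, -0.1867], [0.4385, -0.2011], [0.4476, -0.2139]]
```

View pics/w1.png

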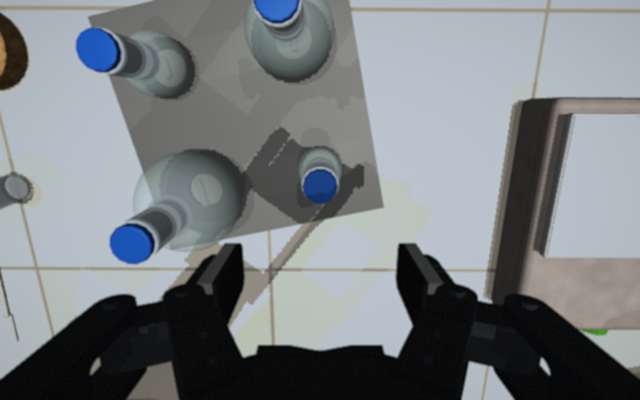

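```bash
python3 -m inch '[{"fingers":-0.6,"tx":0,"ty":0,"tz":1,"turn":0},{"fingers":-0.6,"tx":0,"ty":0,"tz":1,"turn":0},{"fingers":-0.6,"tx":0,"ty":0,"tz":1,"turn":0},{"fingers":-0.6,"tx":0,"ty":0,"tz":0.7,"turn":0},{"fingers":-0.6,"tx":0,"ty":0,"tz":0.5,"turn":0},{"fingers":-0.6,"tx":0,"ty":0,"tz":0.45,"turn":0},{"fingers":-0.6,"tx":0,"ty":0,"tz":0,"turn":0}]' 40; python3 -m inch '[{"fingers":1,"tx":0,"ty":0,"tz":0,"turn":0},{"fingers":1,"tx":0,"ty":0,"tz":0,"turn":0},{"fingers":1,"tx":0,"ty":0,"tz":0,"turn":0},{"fingers":1,"tx":0,"ty":0,"tz":0,"turn":0},{"fingers":1,"tx":0,"ty":0,"tz":0,"turn":0}]' 40; python3 w.py w2
```

```text
clock: 3.55
tool_pos: [0.4736, -0.3489, 0.0842]
tcp_rot: [-3.14, 0.001, 0.005]
contact_force: [-0.4, -0.6, 0.6]
grip_width: 0.0685
clock: 4.18
tool_pos: [0.4758, -0.3486, 0.0862]
tcp_rot: [3.141, 0.001, 0.002]
contact_force: [-0.6, 2.1, 6.1]
grip_width: 0.0313
[ 0.47580621 -0.34861391  0.08621627]
[320.8 308. ] 5382 [[0.4789, -0.3497], [0.4893, -0.3496], [0.505, -0.3495], [0.5191, -0.3494]]
```

View pics/w2.png

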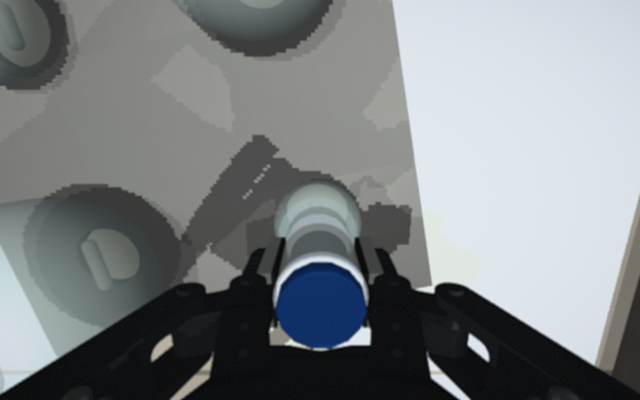

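```bash
python3 -m inch '[{"fingers":1,"tx":0,"ty":0,"tz":-0.3,"turn":0},{"fingers":1,"tx":0,"ty":0,"tz":-0.5,"turn":0},{"fingers":1,"tx":0,"ty":0,"tz":-1,"turn":0},{"fingers":1,"tx":0,"ty":0,"tz":-1,"turn":0},{"fingers":1,"tx":0,"ty":0,"tz":-1,"turn":0},{"fingers":1,"tx":0,"ty":0,"tz":-1,"turn":0},{"fingers":1,"tx":0,"ty":0,"tz":-1,"turn":0},{"fingers":1,"tx":0,"ty":0,"tz":-0.6,"turn":0}]' 40; python3 w.py w3
```

```text
clock: 5.22
tool_pos: [0.4756, -0.349, 0.3441]
tcp_rot: [3.139, 0.001, 0.004]
contact_force: [0.4, -0.0, -1.6]
grip_width: 0.0313
[ 0.47638685 -0.34963334  0.34695412]
[282.5  20.9] 989 [[0.6241, -0.316], [0.6205, -0.3174], [0.6151, -0.3197], [0.6103, -0.3216]]
[142.8  61. ] 815 [[0.5878, -0.1758], [0.5858, -0.1833], [0.5828, -0.1948], [0.5801, -0.2051]]
[170.7 211.5] 749 [[0.4306, -0.1851], [0.4355, -0.1923], [0.4428, -0.2032], [0.4494, -0.2128]]
[320.9 308.9] 5203 [[0.3056, -0.3533], [0.3159, -0.3532], [0.3315, -0.3529], [0.3455, -0.3527]]
```

View pics/w3.png

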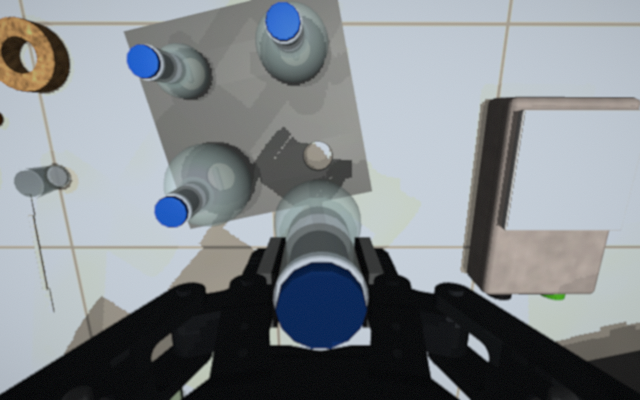

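```bash
python3 -m inch '[{"fingers":1,"tx":0,"ty":-0.5,"tz":0,"turn":0},{"fingers":1,"tx":0,"ty":-0.9,"tz":0,"turn":0},{"fingers":1,"tx":0,"ty":-1,"tz":0,"turn":0},{"fingers":1,"tx":0,"ty":-1,"tz":0,"turn":0},{"fingers":1,"tx":0,"ty":-1,"tz":0,"turn":0},{"fingers":1,"tx":0,"ty":-1,"tz":0,"turn":0},{"fingers":1,"tx":0,"ty":-1,"tz":0,"turn":0},{"fingers":1,"tx":0,"ty":-1,"tz":0,"turn":0}]' 40;python3 -m inch '[{"fingers":1,"tx":0,"ty":-1,"tz":0,"turn":0},{"fingers":1,"tx":0,"ty":-1,"tz":0,"turn":0},{"fingers":1,"tx":0,"ty":-1,"tz":0,"turn":0},{"fingers":1,"tx":0,"ty":-1,"tz":0,"turn":0},{"fingers":1,"tx":0,"ty":-1,"tz":0,"turn":0},{"fingers":1,"tx":0,"ty":-1,"tz":0,"turn":0},{"fingers":1,"tx":0,"ty":-1,"tz":0,"turn":0},{"fingers":1,"tx":0,"ty":-0.8,"tz":0,"turn":0}]' 40; python3 - <<'E'
from h import *
im=eyes.snapshot('wrist');ci=eyes.camera_info('wrist');cv2.imwrite('pics/w4.png',im);s=telemetry.observe();print(s['tool_pos'],s['joints'])
for q in nets.cut_out('ring50','wrist'):
    print(q['conf'],np.round(q['box']),onz(((q['box'][0]+q['box'][2])/2,(q['box'][1]+q['box'][3])/2),ci,.015))
E
```

```text
clock: 6.28
tool_pos: [0.4735, -0.0502, 0.3395]
tcp_rot: [-3.141, -0.002, 0.006]
contact_force: [-0.1, -0.0, -0.6]
grip_width: 0.0313
clock: 7.28
tool_pos: [0.4729, 0.2611, 0.3392]
tcp_rot: [3.14, 0.003, -0.006]
contact_force: [0.1, -0.1, -1.2]
grip_width: 0.0311
[0.47293011 0.26458085 0.33887726] [0.48655742 0.22019314 1.43590815 0.00391015 1.48812069 2.05259925]
0.94 [455.  11. 535.  88.] [0.60906931 0.03721417 0.015     ]
0.88 [318. 117. 416. 212.] [0.45796652 0.19717163 0.015     ]
0.69 [242. 140. 293. 192.] [0.45580974 0.33848221 0.015     ]
0.62 [221.   1. 305.  93.] [0.61143659 0.33775357 0.015     ]
```

View pics/w4.png

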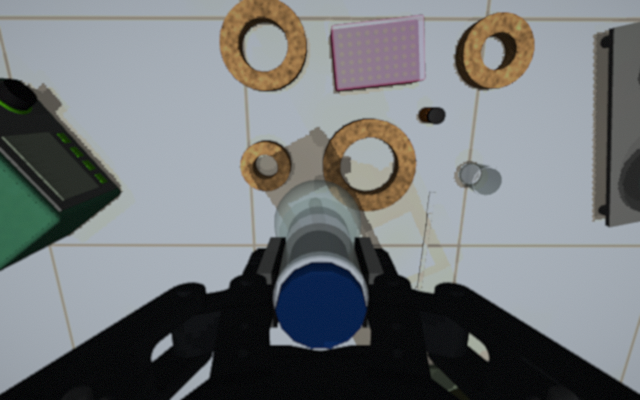

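```bash
python3 -m inch '[{"fingers":1,"tx":-0.25,"ty":-0.9,"tz":0,"turn":0},{"fingers":1,"tx":-0.2,"ty":-0.9,"tz":0,"turn":0},{"fingers":1,"tx":0,"ty":0,"tz":0,"turn":0},{"fingers":1,"tx":0,"ty":0,"tz":0,"turn":0},{"fingers":1,"tx":0,"ty":0,"tz":0,"turn":0},{"fingers":1,"tx":0,"ty":0,"tz":0,"turn":0}]' 40; python3 - <<'E'
from h import *
im=eyes.snapshot('wrist');ci=eyes.camera_info('wrist');cv2.imwrite('pics/w5.png',im);s=telemetry.observe();print(s['tool_pos'],s['joint_vel'].round(4))
for q in nets.cut_out('ring50','wrist'):
    p=onz(((q['box'][0]+q['box'][2])/2,(q['box'][1]+q['box'][3])/2),ci,.015)
    R={'100':(.607,.035),'500':(.456,.192),'50':(.457,.337),'250':(.612,.333)}
    k=min(R,key=lambda k:np.hypot(*(p[:2]-R[k])))
    b=q['box']
    print(k,q['conf'],np.round(b),p,fit('ring',k,(*R[k],0),[(q['pixels'],ci)],0.) if b[1]>2 else '')
E
```

```text
clock: 8.12
tool_pos: [0.4571, 0.3305, 0.3413]
tcp_rot: [3.141, -0.001, 0.0]
contact_force: [-0.3, -0.4, -1.6]
grip_width: 0.0312
[0.45709555 0.33065388 0.34138672] [ 0.0052  0.0015 -0.0025  0.001  -0.001   0.0012]
50 0.93 [290. 132. 342. 178.] [0.45654545 0.33393907 0.015     ] (array([0.45709035, 0.33593202]), np.float64(0.056556105613708496))
100 0.88 [503.   1. 590.  76.] [0.60783143 0.03523252 0.015     ] 
500 0.8 [368. 105. 467. 198.] [0.46184954 0.19176887 0.015     ] (array([0.45746025, 0.19168349]), np.float64(0.032557010650634766))
250 0.77 [274.   2. 361.  79.] [0.60515819 0.33153378 0.015     ] (array([0.61257436, 0.33163751]), np.float64(0.03314405679702759))
```

View pics/w5.png

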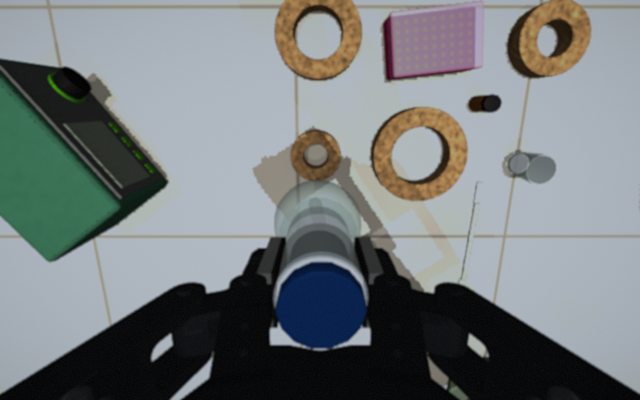

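```bash
python3 -m inch '[{"fingers":1,"tx":0,"ty":-0.13,"tz":0.8,"turn":0},{"fingers":1,"tx":0,"ty":0,"tz":1,"turn":0},{"fingers":1,"tx":0,"ty":0,"tz":1,"turn":0},{"fingers":1,"tx":0,"ty":0,"tz":1,"turn":0},{"fingers":1,"tx":0,"ty":0,"tz":1,"turn":0},{"fingers":1,"tx":0,"ty":0,"tz":0.6,"turn":0},{"fingers":1,"tx":0,"ty":0,"tz":0.25,"turn":0},{"fingers":1,"tx":0,"ty":0,"tz":0,"turn":0}]' 40; cat > c.py <<'E'
import sys; from h import *
sz=sys.argv[1]; name=sys.argv[2]; P=np.array([float(v) for v in sys.argv[3].split(',')])
V={};s=telemetry.observe();print(s['tool_pos'],s['contact_force'])
tops=[]
for cam in ('scene','side'):
    im=eyes.snapshot(cam);ci=eyes.camera_info(cam)
    u=proj(P,ci)[0]; x0,y0=int(u[0])-80,int(u[1])-60; x0=min(max(x0,0),480);y0=min(max(y0,0),280)
    cv2.imwrite(f'pics/{name}_{cam}.png',cv2.resize(im[y0:y0+120,x0:x0+160],None,fx=3,fy=3,interpolation=2)); 
    for kind in ('flask','ring'):
        p=P.copy(); 
        if kind=='ring': p[2]=0
        best=(0,)
        for q in nets.cut_out(kind+'50',cam):
            m=q['pixels']; r=render(kind,sz,p,ci,(0,0,640,400)); v=np.minimum(m,r).sum()/np.maximum(m,r).sum()
            if v>best[0]: best=(v,m,ci)
        if best[0]>.3: V.setdefault(kind,[]).append(best[1:]); print(cam,kind,round(float(best[0]),2),fit(kind,sz,p,[best[1:]],0. if kind=='ring' else P[2]))
for kind in V: print(kind,len(V[kind]),fit(kind,sz,P if kind=='flask' else (*P[:2],0),V[kind],0. if kind=='ring' else None))
a=cv2.imread(f'pics/{name}_scene.png');b=cv2.imread(f'pics/{name}_side.png');cv2.imwrite(f'pics/{name}.png',cv2.resize(np.hstack([a,b]),(800,300)))
E
python3 c.py 50 c1 .457,.336,.075
```

```text
clock: 9.22
tool_pos: [0.4571, 0.3365, 0.1153]
tcp_rot: [3.141, 0.001, -0.0]
contact_force: [0.1, -0.4, -0.9]
grip_width: 0.031
[0.45710472 0.33648632 0.11525839] [ 0.07209155 -0.43151379 -0.88501297]
scene flask 0.89 (array([0.45743521, 0.33721094]), np.float64(0.08398008346557617))
scene ring 0.88 (array([0.45662001, 0.33677291]), np.float64(0.10917830467224121))
side flask 0.51 (array([0.45804873, 0.3402565 ]), np.float64(0.4442499279975891))
side ring 0.63 (array([0.45814798, 0.33722425]), np.float64(0.36505961418151855))
flask 2 (array([0.45857368, 0.33707908, 0.07379605]), np.float64(0.27329808473587036))
ring 2 (array([0.45710997, 0.33683718]), np.float64(0.23904302716255188))
```

View pics/c1.png

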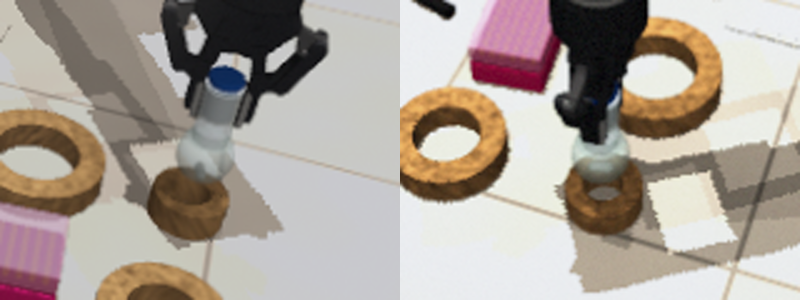

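```bash
python3 -m inch '[{"fingers":1,"tx":0,"ty":0,"tz":0.3,"turn":0},{"fingers":1,"tx":0,"ty":0,"tz":0.15,"turn":0},{"fingers":1,"tx":0,"ty":0,"tz":0.1,"turn":0},{"fingers":1,"tx":0,"ty":0,"tz":0.05,"turn":0},{"fingers":1,"tx":0,"ty":0,"tz":0,"turn":0}]' 40
```

```text
clock: 10.15
tool_pos: [0.4569, 0.3365, 0.0911]
tcp_rot: [3.141, 0.001, -0.0]
contact_force: [-0.3, 0.1, 0.6]
grip_width: 0.0308
```

```bash
python3 -m inch '[{"fingers":1,"tx":0,"ty":0,"tz":0.05,"turn":0},{"fingers":1,"tx":0,"ty":0,"tz":0,"turn":0},{"fingers":1,"tx":0,"ty":0,"tz":0,"turn":0}]' 40
```

```text
clock: 10.52
tool_pos: [0.4573, 0.3367, 0.0903]
tcp_rot: [-3.141, -0.001, -0.002]
contact_force: [-0.8, -1.0, 6.4]
grip_width: 0.0312
```

```bash
python3 -m inch '[{"fingers":0.1,"tx":0,"ty":0,"tz":0,"turn":0},{"fingers":-0.2,"tx":0,"ty":0,"tz":0,"turn":0},{"fingers":-0.6,"tx":0,"ty":0,"tz":0,"turn":0},{"fingers":-0.6,"tx":0,"ty":0,"tz":0,"turn":0},{"fingers":-0.6,"tx":0,"ty":0,"tz":-0.4,"turn":0},{"fingers":-0.6,"tx":0,"ty":0,"tz":-1,"turn":0},{"fingers":-0.6,"tx":0,"ty":0,"tz":-1,"turn":0},{"fingers":-0.6,"tx":0,"ty":0,"tz":-1,"turn":0}]' 40;python3 c.py 50 c2 .457,.336,.049
```

```text
clock: 11.52
tool_pos: [0.4569, 0.3366, 0.2279]
tcp_rot: [-3.141, -0.001, -0.002]
contact_force: [0.5, -0.3, 0.1]
grip_width: 0.0682
[0.45694614 0.33661045 0.22785121] [ 0.45036875 -0.25327105  0.11225866]
scene flask 0.93 (array([0.45600501, 0.33646424]), np.float64(0.0681835412979126))
scene ring 0.67 (array([0.45816363, 0.33634036]), np.float64(0.3306537866592407))
side flask 0.92 (array([0.4574033 , 0.33713853]), np.float64(0.04673212766647339))
side ring 0.56 (array([0.45715418, 0.33672316]), np.float64(0.43581873178482056))
flask 2 (array([0.45747787, 0.33669658, 0.0491011 ]), np.float64(0.06315720081329346))
ring 2 (array([0.45731741, 0.33626601]), np.float64(0.38433700799942017))
```

View pics/c2.png

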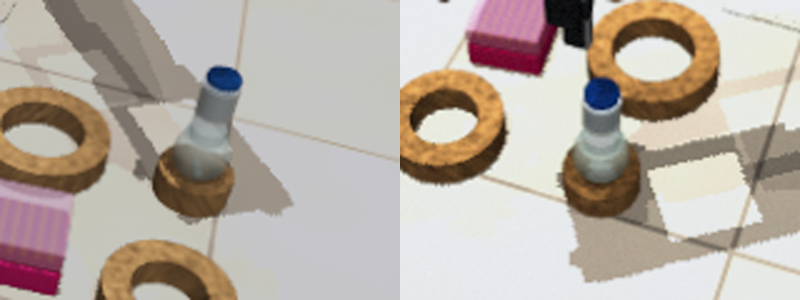

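```bash
python3 -m inch '[{"fingers":-0.6,"tx":0,"ty":0.5,"tz":-0.8,"turn":0},{"fingers":-0.6,"tx":0.25,"ty":1,"tz":0,"turn":0},{"fingers":-0.6,"tx":0.25,"ty":1,"tz":0,"turn":0},{"fingers":-0.6,"tx":0.25,"ty":1,"tz":0,"turn":0},{"fingers":-0.6,"tx":0.25,"ty":1,"tz":0,"turn":0},{"fingers":-0.6,"tx":0.25,"ty":1,"tz":0,"turn":0},{"fingers":-0.6,"tx":0.25,"ty":1,"tz":0,"turn":0},{"fingers":-0.6,"tx":0.25,"ty":1,"tz":0,"turn":0}]' 40;python3 -m inch '[{"fingers":-0.6,"tx":0.25,"ty":1,"tz":0,"turn":0},{"fingers":-0.6,"tx":0.25,"ty":1,"tz":0,"turn":0},{"fingers":-0.6,"tx":0.25,"ty":1,"tz":0,"turn":0},{"fingers":-0.6,"tx":0.25,"ty":1,"tz":0,"turn":0},{"fingers":-0.6,"tx":0.25,"ty":0.9,"tz":0,"turn":0},{"fingers":-0.6,"tx":0.2,"ty":0.5,"tz":0,"turn":0},{"fingers":-0.6,"tx":0,"ty":0,"tz":0,"turn":0},{"fingers":-0.6,"tx":0,"ty":0,"tz":0,"turn":0}]' 40; python3 w.py w6
```

```text
clock: 12.82
tool_pos: [0.5267, 0.0352, 0.2559]
tcp_rot: [3.141, 0.001, -0.005]
contact_force: [0.7, 0.3, 0.5]
grip_width: 0.0684
clock: 13.82
tool_pos: [0.585, -0.1781, 0.2569]
tcp_rot: [-3.141, -0.002, 0.002]
contact_force: [0.4, 1.3, 0.4]
grip_width: 0.0686
[ 0.58499649 -0.17798353  0.25721435]
[166.1  10.9] 477 [[0.7174, -0.0683], [0.7136, -0.0748], [0.7078, -0.0845], [0.7026, -0.0933]]
[187.2  22.3] 122 [[0.71, -0.0828], [0.7066, -0.0884], [0.7014, -0.0969], [0.6968, -0.1045]]
[519.3 162.5] 1427 [[0.6076, -0.3401], [0.6102, -0.3307], [0.6141, -0.3164], [0.6176, -0.3037]]
[322.7 194.8] 1039 [[0.5805, -0.1814], [0.5847, -0.1813], [0.591, -0.181], [0.5966, -0.1808]]
```

View pics/w6.png

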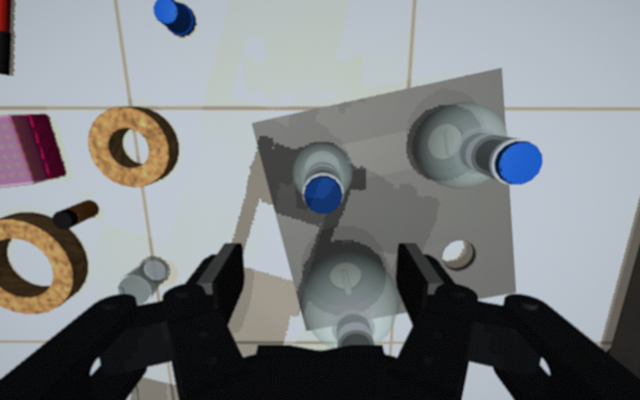

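```bash
python3 -m inch '[{"fingers":-0.6,"tx":0,"ty":0.07,"tz":0.6,"turn":0},{"fingers":-0.6,"tx":0,"ty":0,"tz":1,"turn":0},{"fingers":-0.6,"tx":0,"ty":0,"tz":1,"turn":0},{"fingers":-0.6,"tx":0,"ty":0,"tz":0.7,"turn":0},{"fingers":-0.6,"tx":0,"ty":0,"tz":0.4,"turn":0},{"fingers":-0.6,"tx":0,"ty":0,"tz":0.2,"turn":0},{"fingers":-0.6,"tx":0,"ty":0,"tz":0,"turn":0},{"fingers":-0.6,"tx":0,"ty":0,"tz":0,"turn":0}]' 40; python3 -m inch '[{"fingers":1,"tx":0,"ty":0,"tz":0,"turn":0},{"fingers":1,"tx":0,"ty":0,"tz":0,"turn":0},{"fingers":1,"tx":0,"ty":0,"tz":0,"turn":0},{"fingers":1,"tx":0,"ty":0,"tz":0,"turn":0},{"fingers":1,"tx":0,"ty":0,"tz":0,"turn":0}]' 45
```

```text
clock: 14.88
tool_pos: [0.586, -0.1823, 0.1025]
tcp_rot: [3.141, 0.001, 0.003]
contact_force: [0.2, -0.6, 0.7]
grip_width: 0.0679
clock: 15.5
tool_pos: [0.5856, -0.182, 0.1018]
tcp_rot: [-3.141, -0.001, -0.001]
contact_force: [-0.3, 2.0, 4.4]
grip_width: 0.0309
```

```bash
python3 -m inch '[{"fingers":1,"tx":0,"ty":0,"tz":-0.3,"turn":0},{"fingers":1,"tx":0,"ty":0,"tz":-0.6,"turn":0},{"fingers":1,"tx":0,"ty":0,"tz":-1,"turn":0},{"fingers":1,"tx":0,"ty":0,"tz":-1,"turn":0},{"fingers":1,"tx":0,"ty":-0.5,"tz":-1,"turn":0},{"fingers":1,"tx":0.1,"ty":-1,"tz":-0.5,"turn":0},{"fingers":1,"tx":0.1,"ty":-1,"tz":0,"turn":0},{"fingers":1,"tx":0.1,"ty":-1,"tz":0,"turn":0}]' 45;python3 -m inch '[{"fingers":1,"tx":0.1,"ty":-1,"tz":0,"turn":0},{"fingers":1,"tx":0.1,"ty":-0.6,"tz":0,"turn":0},{"fingers":1,"tx":0,"ty":-0.3,"tz":0,"turn":0},{"fingers":1,"tx":0,"ty":0,"tz":0,"turn":0},{"fingers":1,"tx":0,"ty":0,"tz":0,"turn":0},{"fingers":1,"tx":0,"ty":0,"tz":0,"turn":0}]' 45
cat > r.py <<'E'
import sys; from h import *
im=eyes.snapshot('wrist');ci=eyes.camera_info('wrist');cv2.imwrite('pics/'+sys.argv[1]+'.png',im);s=telemetry.observe();print(s['tool_pos'],s['contact_force'].round(1))
R={'100':(.607,.035),'500':(.457,.192),'50':(.457,.337),'250':(.612,.332)}
for q in nets.cut_out('ring50','wrist'):
    b=q['box'];p=onz(((b[0]+b[2])/2,(b[1]+b[3])/2),ci,.015)
    k=min(R,key=lambda k:np.hypot(*(p[:2]-R[k])))
    print(k,round(q['conf'],2),np.round(b),p,fit('ring',k,(*R[k],0),[(q['pixels'],ci)],0.) if b[1]>2 and b[0]>2 and b[2]<638 else '')
E
python3 r.py w7
```

```text
clock: 16.5
tool_pos: [0.5972, -0.0415, 0.2779]
tcp_rot: [3.141, 0.0, 0.001]
contact_force: [0.3, -0.4, -1.0]
grip_width: 0.031
clock: 17.25
tool_pos: [0.6051, 0.0328, 0.2773]
tcp_rot: [3.141, -0.001, -0.0]
contact_force: [-0.4, -0.2, -0.7]
grip_width: 0.0313
[0.60510381 0.03296796 0.27734916] [-0.3 -0.5 -1. ]
100 0.93 [279. 121. 354. 182.] [0.61823145 0.03549094 0.015     ] (array([0.60618419, 0.0340184 ]), np.float64(0.3506723642349243))
500 0.89 [144. 220. 248. 294.] [0.47830128 0.19597927 0.015     ] (array([0.4577643 , 0.19150452]), np.float64(0.43017441034317017))
50 0.7 [ 64. 242. 125. 300.] [0.45857823 0.33462091 0.015     ] (array([0.45793426, 0.33533748]), np.float64(0.42822808027267456))
250 0.58 [ 22. 112. 125. 202.] [0.61209348 0.3329591  0.015     ] (array([0.61252908, 0.33115358]), np.float64(0.06217879056930542))
```

View pics/w7.png

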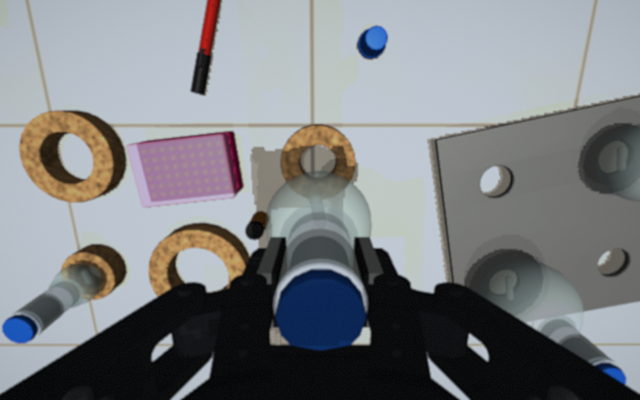

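```bash
python3 -m inch '[{"fingers":1,"tx":0.04,"ty":-0.05,"tz":0.6,"turn":0},{"fingers":1,"tx":0,"ty":0,"tz":1,"turn":0},{"fingers":1,"tx":0,"ty":0,"tz":1,"turn":0},{"fingers":1,"tx":0,"ty":0,"tz":0.8,"turn":0},{"fingers":1,"tx":0,"ty":0,"tz":0.4,"turn":0},{"fingers":1,"tx":0,"ty":0,"tz":0,"turn":0},{"fingers":1,"tx":0,"ty":0,"tz":0,"turn":0}]' 45; python3 c.py 100 c3 .6066,.035,.078
```

```text
clock: 18.23
tool_pos: [0.6078, 0.0358, 0.1268]
tcp_rot: [-3.142, -0.001, -0.005]
contact_force: [1.0, -0.4, -0.1]
grip_width: 0.0308
[0.60784452 0.03582253 0.12678168] [ 1.04851952 -0.40259521 -0.07924244]
scene flask 0.9 (array([0.60612088, 0.03414515]), np.float64(0.09150618314743042))
scene ring 0.74 (array([0.60735595, 0.03411293]), np.float64(0.25911110639572144))
side flask 0.68 (array([0.60523135, 0.03860049]), np.float64(0.28711998462677))
side ring 0.72 (array([0.60599425, 0.03717251]), np.float64(0.26514071226119995))
flask 2 (array([0.60584014, 0.03439372, 0.07631423]), np.float64(0.2033073604106903))
ring 2 (array([0.60640004, 0.03630475]), np.float64(0.2650395929813385))
```

View pics/c3.png

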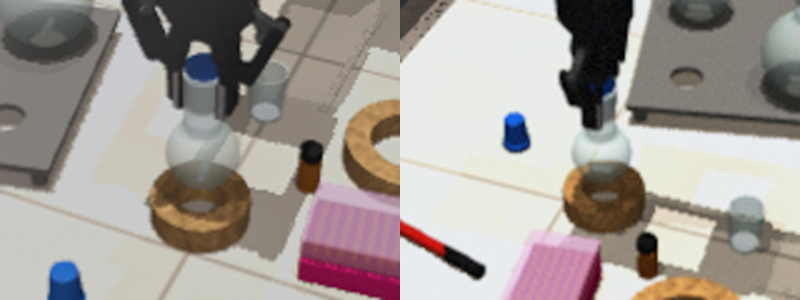

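```bash
python3 -m inch '[{"fingers":1,"tx":0,"ty":0,"tz":0.3,"turn":0},{"fingers":1,"tx":0,"ty":0,"tz":0.2,"turn":0},{"fingers":1,"tx":0,"ty":0,"tz":0.1,"turn":0},{"fingers":1,"tx":0,"ty":0,"tz":0.05,"turn":0},{"fingers":1,"tx":0,"ty":0,"tz":0,"turn":0},{"fingers":1,"tx":0,"ty":0,"tz":0,"turn":0}]' 45
```

```text
clock: 19.27
tool_pos: [0.6075, 0.0353, 0.1002]
tcp_rot: [3.14, 0.002, 0.003]
contact_force: [-0.6, -2.4, 6.1]
grip_width: 0.0306
```

```bash
python3 -m inch '[{"fingers":0.1,"tx":0,"ty":0,"tz":0,"turn":0},{"fingers":-0.2,"tx":0,"ty":0,"tz":0,"turn":0},{"fingers":-0.6,"tx":0,"ty":0,"tz":0,"turn":0},{"fingers":-0.6,"tx":0,"ty":0,"tz":0,"turn":0},{"fingers":-0.6,"tx":0,"ty":0,"tz":-0.4,"turn":0},{"fingers":-0.6,"tx":0,"ty":0,"tz":-1,"turn":0},{"fingers":-0.6,"tx":0,"ty":0,"tz":-1,"turn":0},{"fingers":-0.6,"tx":0,"ty":0,"tz":-1,"turn":0}]' 45;python3 c.py 100 c4 .6066,.035,.053
```

```text
clock: 20.27
tool_pos: [0.6068, 0.0359, 0.238]
tcp_rot: [-3.142, -0.001, -0.003]
contact_force: [-0.1, -0.0, 0.1]
grip_width: 0.0684
[0.60681045 0.03588039 0.23796443] [-0.12048689 -0.02112583  0.07047208]
scene flask 0.92 (array([0.6066655 , 0.03329442]), np.float64(0.05436849594116211))
scene ring 0.61 (array([0.60592905, 0.03402744]), np.float64(0.38900214433670044))
side flask 0.88 (array([0.60617538, 0.03907152]), np.float64(0.08220791816711426))
side ring 0.58 (array([0.60634773, 0.03640827]), np.float64(0.41017740964889526))
flask 2 (array([0.60705714, 0.03403336, 0.05141713]), np.float64(0.08900478482246399))
ring 2 (array([0.60635486, 0.03459663]), np.float64(0.405876100063324))
```

View pics/c4.png

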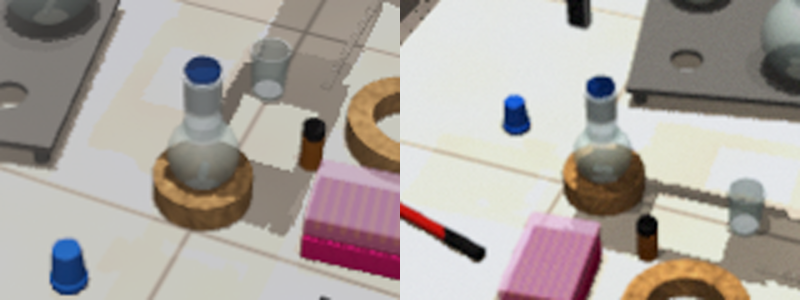

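```bash
python3 -m inch '[{"fingers":-0.6,"tx":0,"ty":0.5,"tz":-0.8,"turn":0},{"fingers":-0.6,"tx":0,"ty":1,"tz":-0.2,"turn":0},{"fingers":-0.6,"tx":0,"ty":1,"tz":0,"turn":0},{"fingers":-0.6,"tx":0,"ty":1,"tz":0,"turn":0},{"fingers":-0.6,"tx":0,"ty":1,"tz":0,"turn":0},{"fingers":-0.6,"tx":0,"ty":1,"tz":0,"turn":0},{"fingers":-0.6,"tx":0,"ty":1,"tz":0,"turn":0},{"fingers":-0.6,"tx":0.2,"ty":1,"tz":0,"turn":0}]' 45;python3 -m inch '[{"fingers":-0.6,"tx":0,"ty":0.9,"tz":0,"turn":0},{"fingers":-0.6,"tx":0,"ty":0.4,"tz":0,"turn":0},{"fingers":-0.6,"tx":0,"ty":0,"tz":0,"turn":0},{"fingers":-0.6,"tx":0,"ty":0,"tz":0,"turn":0},{"fingers":-0.6,"tx":0,"ty":0,"tz":0,"turn":0}]' 45; python3 w.py w8
```

```text
clock: 21.58
tool_pos: [0.6141, -0.2652, 0.2738]
tcp_rot: [-3.14, -0.001, 0.005]
contact_force: [0.2, -0.4, 0.2]
grip_width: 0.0684
clock: 22.2
tool_pos: [0.6152, -0.3147, 0.2756]
tcp_rot: [-3.141, -0.004, -0.0]
contact_force: [-0.2, -0.8, -0.5]
grip_width: 0.0683
[ 0.61520946 -0.31486388  0.27570215]
[47.9 47.1] 398 [[0.7266, -0.1011], [0.7242, -0.1128], [0.7205, -0.1306], [0.7172, -0.1464]]
[77.3 52.2] 117 [[0.7229, -0.1237], [0.7206, -0.1341], [0.7173, -0.15], [0.7142, -0.1642]]
[322.9 197.2] 1073 [[0.6037, -0.3188], [0.608, -0.3186], [0.6144, -0.3183], [0.6202, -0.3181]]
```

View pics/w8.png

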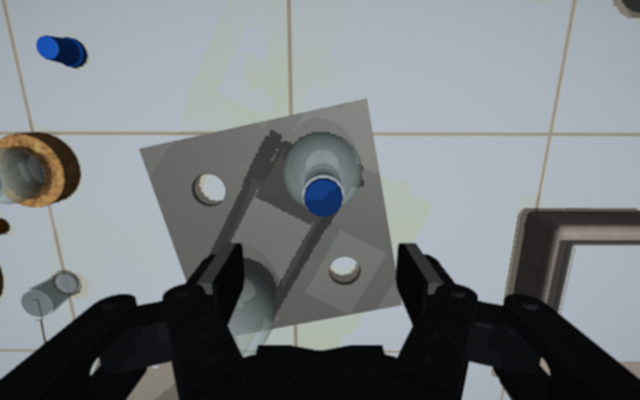

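```bash
python3 -m inch '[{"fingers":-0.6,"tx":-0.02,"ty":0.08,"tz":0.6,"turn":0},{"fingers":-0.6,"tx":0,"ty":0,"tz":1,"turn":0},{"fingers":-0.6,"tx":0,"ty":0,"tz":1,"turn":0},{"fingers":-0.6,"tx":0,"ty":0,"tz":0.7,"turn":0},{"fingers":-0.6,"tx":0,"ty":0,"tz":0.4,"turn":0},{"fingers":-0.6,"tx":0,"ty":0,"tz":0.1,"turn":0},{"fingers":-0.6,"tx":0,"ty":0,"tz":0,"turn":0},{"fingers":-0.6,"tx":0,"ty":0,"tz":0,"turn":0}]' 50; python3 -m inch '[{"fingers":1,"tx":0,"ty":0,"tz":0,"turn":0},{"fingers":1,"tx":0,"ty":0,"tz":0,"turn":0},{"fingers":1,"tx":0,"ty":0,"tz":0,"turn":0},{"fingers":1,"tx":0,"ty":0,"tz":0,"turn":0},{"fingers":1,"tx":0,"ty":0,"tz":0,"turn":0}]' 50
```

```text
clock: 23.25
tool_pos: [0.6149, -0.3197, 0.1248]
tcp_rot: [3.14, 0.001, 0.004]
contact_force: [-0.0, 0.7, -0.6]
grip_width: 0.0685
clock: 23.88
tool_pos: [0.6144, -0.3191, 0.1239]
tcp_rot: [-3.141, -0.001, -0.001]
contact_force: [-0.5, 2.1, 5.2]
grip_width: 0.031
```

```bash
python3 -m inch '[{"fingers":1,"tx":0,"ty":0,"tz":-0.3,"turn":0},{"fingers":1,"tx":0,"ty":0,"tz":-0.6,"turn":0},{"fingers":1,"tx":0,"ty":0,"tz":-1,"turn":0},{"fingers":1,"tx":0,"ty":0,"tz":-1,"turn":0},{"fingers":1,"tx":0,"ty":-0.3,"tz":-1,"turn":0},{"fingers":1,"tx":0,"ty":-0.6,"tz":-0.8,"turn":0},{"fingers":1,"tx":0,"ty":-0.8,"tz":-0.4,"turn":0},{"fingers":1,"tx":0,"ty":-1,"tz":0,"turn":0}]' 50;python3 -m inch '[{"fingers":1,"tx":0,"ty":-1,"tz":0,"turn":0},{"fingers":1,"tx":0,"ty":-1,"tz":0,"turn":0},{"fingers":1,"tx":0,"ty":-1,"tz":0,"turn":0},{"fingers":1,"tx":0,"ty":-1,"tz":0,"turn":0},{"fingers":1,"tx":0,"ty":-1,"tz":0,"turn":0},{"fingers":1,"tx":0,"ty":-1,"tz":0,"turn":0},{"fingers":1,"tx":0,"ty":-1,"tz":0,"turn":0},{"fingers":1,"tx":0,"ty":-1,"tz":0,"turn":0}]' 50
```

```text
clock: 24.88
tool_pos: [0.6145, -0.2116, 0.3292]
tcp_rot: [3.139, -0.001, 0.005]
contact_force: [-0.0, 0.3, -0.5]
grip_width: 0.0312
clock: 25.88
tool_pos: [0.6139, 0.1095, 0.3273]
tcp_rot: [3.141, 0.001, 0.0]
contact_force: [0.7, -0.0, -1.2]
grip_width: 0.0313
```

```bash
python3 -m inch '[{"fingers":1,"tx":0,"ty":-1,"tz":0,"turn":0},{"fingers":1,"tx":0,"ty":-1,"tz":0,"turn":0},{"fingers":1,"tx":0,"ty":-1,"tz":0,"turn":0},{"fingers":1,"tx":0,"ty":-1,"tz":0,"turn":0},{"fingers":1,"tx":0,"ty":-1,"tz":0,"turn":0},{"fingers":1,"tx":0,"ty":-0.5,"tz":0,"turn":0},{"fingers":1,"tx":0,"ty":0,"tz":0,"turn":0},{"fingers":1,"tx":0,"ty":0,"tz":0,"turn":0}]' 50;python3 -m inch '[{"fingers":1,"tx":0,"ty":0,"tz":0,"turn":0},{"fingers":1,"tx":0,"ty":0,"tz":0,"turn":0}]';python3 r.py w9
```

```text
clock: 26.88
tool_pos: [0.614, 0.3272, 0.3274]
tcp_rot: [3.14, -0.001, 0.0]
contact_force: [1.0, -0.8, -1.6]
grip_width: 0.0308
clock: 27.12
tool_pos: [0.6139, 0.3276, 0.3276]
tcp_rot: [3.141, -0.001, 0.001]
contact_force: [-0.3, 0.4, -2.0]
grip_width: 0.0308
[0.61390163 0.3278397  0.3275668 ] [ 0.  -0.3 -1.3]
250 0.83 [274. 116. 356. 162.] [0.63724437 0.3323963  0.015     ] (array([0.6118449 , 0.33168523]), np.float64(0.4632192850112915))
100 0.71 [493. 129. 566. 194.] [0.60660203 0.03626368 0.015     ] (array([0.60599965, 0.03494077]), np.float64(0.46733617782592773))
500 0.69 [378. 214. 454. 292.] [0.46874447 0.18278655 0.015     ] (array([0.45750246, 0.19161782]), np.float64(0.43327444791793823))
```

View pics/w9.png

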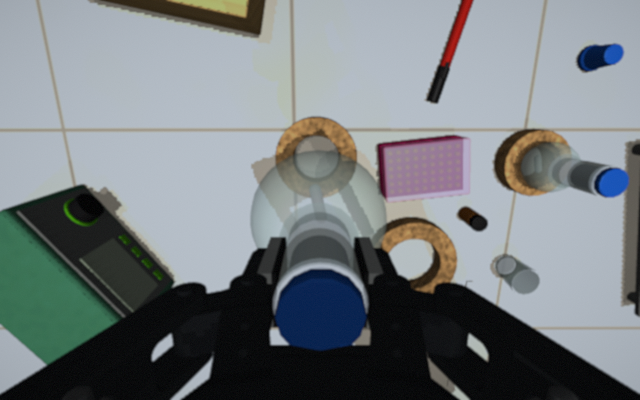

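```bash
python3 -m inch '[{"fingers":1,"tx":-0.04,"ty":-0.11,"tz":0.6,"turn":0},{"fingers":1,"tx":0,"ty":0,"tz":1,"turn":0},{"fingers":1,"tx":0,"ty":0,"tz":1,"turn":0},{"fingers":1,"tx":0,"ty":0,"tz":1,"turn":0},{"fingers":1,"tx":0,"ty":0,"tz":0.7,"turn":0},{"fingers":1,"tx":0,"ty":0,"tz":0.35,"turn":0},{"fingers":1,"tx":0,"ty":0,"tz":0,"turn":0},{"fingers":1,"tx":0,"ty":0,"tz":0,"turn":0}]' 50; python3 c.py 250 c5 .6122,.332,.084
```

```text
clock: 28.22
tool_pos: [0.613, 0.3335, 0.1429]
tcp_rot: [-3.14, -0.001, -0.004]
contact_force: [-0.3, -0.4, -0.3]
grip_width: 0.031
[0.61302031 0.33347336 0.14293661] [-0.29939438 -0.39407148 -0.32618624]
scene ring 0.64 (array([0.61170949, 0.332572  ]), np.float64(0.3519209027290344))
side flask 0.76 (array([0.61090297, 0.33368996]), np.float64(0.23845535516738892))
side ring 0.6 (array([0.61203617, 0.33302377]), np.float64(0.3881378173828125))
ring 2 (array([0.61163044, 0.33292663]), np.float64(0.3703964054584503))
flask 1 (array([0.62935809, 0.30667936, 0.04474834]), np.float64(0.20849370956420898))
```

View pics/c5.png

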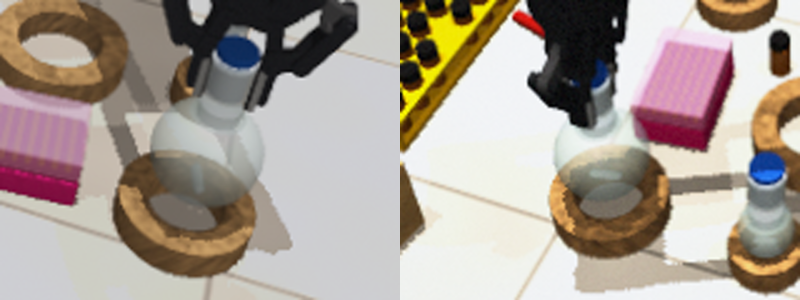

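```bash
python3 -m inch '[{"fingers":1,"tx":-0.01,"ty":0.02,"tz":0.3,"turn":0},{"fingers":1,"tx":0,"ty":0,"tz":0.2,"turn":0},{"fingers":1,"tx":0,"ty":0,"tz":0.1,"turn":0},{"fingers":1,"tx":0,"ty":0,"tz":0.05,"turn":0},{"fingers":1,"tx":0,"ty":0,"tz":0,"turn":0},{"fingers":1,"tx":0,"ty":0,"tz":0,"turn":0}]' 50
```

```text
clock: 29.28
tool_pos: [0.6123, 0.3322, 0.1159]
tcp_rot: [-3.141, -0.001, -0.003]
contact_force: [1.6, -1.3, 2.9]
grip_width: 0.0312
```

```bash
python3 -m inch '[{"fingers":1,"tx":0,"ty":0,"tz":0.03,"turn":0},{"fingers":1,"tx":0,"ty":0,"tz":0,"turn":0},{"fingers":1,"tx":0,"ty":0,"tz":0,"turn":0}]' 50
```

```text
clock: 29.65
tool_pos: [0.6126, 0.3322, 0.1155]
tcp_rot: [-3.141, -0.001, -0.004]
contact_force: [1.8, -2.5, 6.3]
grip_width: 0.0309
```

```bash
python3 -m inch '[{"fingers":0.1,"tx":0,"ty":0,"tz":0,"turn":0},{"fingers":-0.2,"tx":0,"ty":0,"tz":0,"turn":0},{"fingers":-0.6,"tx":0,"ty":0,"tz":0,"turn":0},{"fingers":-0.6,"tx":0,"ty":0,"tz":0,"turn":0},{"fingers":-0.6,"tx":0,"ty":0,"tz":-0.4,"turn":0},{"fingers":-0.6,"tx":0,"ty":0,"tz":-1,"turn":0},{"fingers":-0.6,"tx":0,"ty":0,"tz":-1,"turn":0},{"fingers":-0.6,"tx":0,"ty":0,"tz":-1,"turn":0}]' 50;python3 c.py 250 c6 .6122,.332,.059
```

```text
clock: 30.65
tool_pos: [0.6118, 0.3323, 0.2528]
tcp_rot: [-3.141, -0.001, -0.002]
contact_force: [0.8, 0.6, 0.1]
grip_width: 0.0683
[0.61176995 0.33232089 0.25283539] [0.83812748 0.60577833 0.12827842]
scene flask 0.95 (array([0.61335488, 0.33221575]), np.float64(0.04781979322433472))
scene ring 0.58 (array([0.61262311, 0.33305268]), np.float64(0.4118560552597046))
side flask 0.95 (array([0.61268019, 0.33285124]), np.float64(0.03789389133453369))
side ring 0.54 (array([0.61182648, 0.33382291]), np.float64(0.44965291023254395))
flask 2 (array([0.61315522, 0.33232628, 0.05811861]), np.float64(0.042436450719833374))
ring 2 (array([0.61225109, 0.33314415]), np.float64(0.4312395453453064))
```

View pics/c6.png

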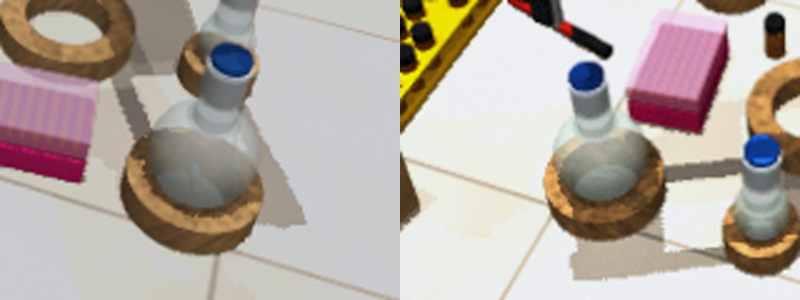

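```bash
python3 -m inch '[{"fingers":-0.6,"tx":0,"ty":0.5,"tz":-1,"turn":0},{"fingers":-0.6,"tx":-0.3,"ty":1,"tz":-0.2,"turn":0},{"fingers":-0.6,"tx":-0.3,"ty":1,"tz":0,"turn":0},{"fingers":-0.6,"tx":-0.3,"ty":1,"tz":0,"turn":0},{"fingers":-0.6,"tx":-0.3,"ty":1,"tz":0,"turn":0},{"fingers":-0.6,"tx":-0.3,"ty":1,"tz":0,"turn":0},{"fingers":-0.6,"tx":-0.3,"ty":1,"tz":0,"turn":0},{"fingers":-0.6,"tx":-0.3,"ty":1,"tz":0,"turn":0}]' 55;python3 -m inch '[{"fingers":-0.6,"tx":-0.35,"ty":1,"tz":0,"turn":0},{"fingers":-0.6,"tx":-0.35,"ty":1,"tz":0,"turn":0},{"fingers":-0.6,"tx":-0.35,"ty":1,"tz":0,"turn":0},{"fingers":-0.6,"tx":-0.35,"ty":1,"tz":0,"turn":0},{"fingers":-0.35,"tx":-0.35,"ty":1,"tz":0,"turn":0},{"fingers":-0.6,"tx":-0.25,"ty":0.7,"tz":0,"turn":0},{"fingers":-0.6,"tx":0,"ty":0.3,"tz":0,"turn":0},{"fingers":-0.6,"tx":0,"ty":0,"tz":0,"turn":0}]' 55;python3 -m inch '[{"fingers":-0.6,"tx":0,"ty":0,"tz":0,"turn":0},{"fingers":-0.6,"tx":0,"ty":0,"tz":0,"turn":0},{"fingers":-0.6,"tx":0,"ty":0,"tz":0,"turn":0}]'; python3 w.py w10
```

```text
clock: 31.95
tool_pos: [0.5268, 0.0309, 0.2966]
tcp_rot: [3.141, 0.001, -0.005]
contact_force: [0.4, -0.9, 0.1]
grip_width: 0.0681
clock: 32.95
tool_pos: [0.4482, -0.2078, 0.2973]
tcp_rot: [-3.14, 0.0, 0.002]
contact_force: [-0.0, 1.2, 0.2]
grip_width: 0.0683
clock: 33.33
tool_pos: [0.4483, -0.2072, 0.2982]
tcp_rot: [-3.142, -0.003, -0.0]
contact_force: [-0.3, 0.5, 0.2]
grip_width: 0.0684
[ 0.44828491 -0.20732143  0.29817004]
[17.1  2.2] 128 [[0.5975, 0.0414], [0.5934, 0.0288], [0.587, 0.0097], [0.5814, -0.0074]]
[323.  195.8] 1032 [[0.4319, -0.2116], [0.4361, -0.2114], [0.4425, -0.2112], [0.4482, -0.2109]]
```

View pics/w10.png

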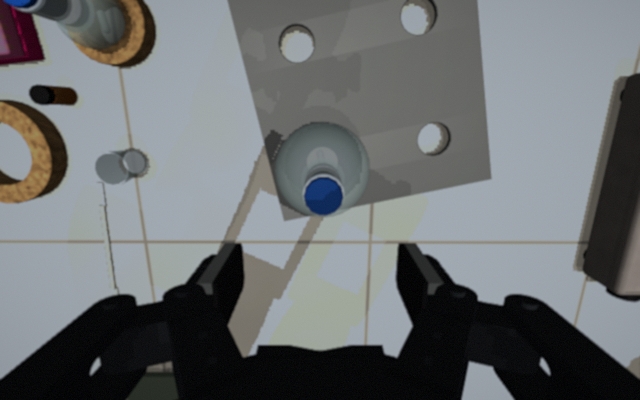

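```bash
python3 -m inch '[{"fingers":-0.6,"tx":-0.01,"ty":0.07,"tz":0.6,"turn":0},{"fingers":-0.6,"tx":0,"ty":0,"tz":1,"turn":0},{"fingers":-0.6,"tx":0,"ty":0,"tz":1,"turn":0},{"fingers":-0.6,"tx":0,"ty":0,"tz":0.7,"turn":0},{"fingers":-0.6,"tx":0,"ty":0,"tz":0.4,"turn":0},{"fingers":-0.6,"tx":0,"ty":0,"tz":0.12,"turn":0},{"fingers":-0.6,"tx":0,"ty":0,"tz":0,"turn":0},{"fingers":-0.6,"tx":0,"ty":0,"tz":0,"turn":0}]' 60; python3 -m inch '[{"fingers":1,"tx":0,"ty":0,"tz":0,"turn":0},{"fingers":1,"tx":0,"ty":0,"tz":0,"turn":0},{"fingers":1,"tx":0,"ty":0,"tz":0,"turn":0},{"fingers":1,"tx":0,"ty":0,"tz":0,"turn":0},{"fingers":1,"tx":0,"ty":0,"tz":0,"turn":0}]' 60
```

```text
clock: 34.38
tool_pos: [0.4483, -0.2109, 0.1462]
tcp_rot: [3.141, 0.001, 0.003]
contact_force: [0.8, -0.2, 0.4]
grip_width: 0.0683
clock: 35.0
tool_pos: [0.448, -0.2106, 0.1458]
tcp_rot: [3.141, 0.001, 0.001]
contact_force: [-0.5, 1.6, 6.0]
grip_width: 0.0307
```

```bash
python3 -m inch '[{"fingers":1,"tx":0,"ty":0,"tz":-0.3,"turn":0},{"fingers":1,"tx":0,"ty":0,"tz":-0.6,"turn":0},{"fingers":1,"tx":0,"ty":0,"tz":-1,"turn":0},{"fingers":1,"tx":0,"ty":0,"tz":-1,"turn":0},{"fingers":1,"tx":0,"ty":-0.3,"tz":-1,"turn":0},{"fingers":1,"tx":0,"ty":-0.6,"tz":-0.5,"turn":0},{"fingers":1,"tx":0,"ty":-0.8,"tz":0,"turn":0},{"fingers":1,"tx":0,"ty":-1,"tz":0,"turn":0}]' 60;python3 -m inch '[{"fingers":1,"tx":0,"ty":-1,"tz":0,"turn":0},{"fingers":1,"tx":0.1,"ty":-1,"tz":0,"turn":0},{"fingers":1,"tx":0.1,"ty":-1,"tz":0,"turn":0},{"fingers":1,"tx":0,"ty":-1,"tz":0,"turn":0},{"fingers":1,"tx":0,"ty":-1,"tz":0,"turn":0},{"fingers":1,"tx":0,"ty":-1,"tz":0,"turn":0},{"fingers":1,"tx":0,"ty":-0.8,"tz":0,"turn":0},{"fingers":1,"tx":0,"ty":-0.45,"tz":0,"turn":0}]' 60;python3 -m inch '[{"fingers":1,"tx":0,"ty":0,"tz":0,"turn":0},{"fingers":1,"tx":0,"ty":0,"tz":0,"turn":0},{"fingers":1,"tx":0,"ty":0,"tz":0,"turn":0},{"fingers":1,"tx":0,"ty":0,"tz":0,"turn":0}]';python3 r.py w11
```

```text
clock: 36.0
tool_pos: [0.4473, -0.1021, 0.3214]
tcp_rot: [3.141, -0.001, -0.0]
contact_force: [0.4, 0.6, -1.4]
grip_width: 0.0303
clock: 37.0
tool_pos: [0.4551, 0.1884, 0.321]
tcp_rot: [3.141, 0.003, -0.001]
contact_force: [-0.7, -1.0, -2.0]
grip_width: 0.0308
clock: 37.5
tool_pos: [0.4555, 0.1866, 0.3214]
tcp_rot: [3.141, -0.001, 0.0]
contact_force: [0.0, 0.7, -2.6]
grip_width: 0.0306
[0.45548689 0.1867657  0.32136894] [ 0.5  0.6 -2.9]
50 0.92 [183. 130. 239. 182.] [0.45750224 0.33260889 0.015     ] (array([0.45810856, 0.33425938]), np.float64(0.509258508682251))
100 0.76 [402.   0. 479.  75.] [0.60338951 0.03550106 0.015     ] 
500 0.68 [240. 133. 401. 348.] [0.33352854 0.18429935 0.015     ] (array([0.4225479 , 0.18814031]), np.float64(0.7851405143737793))
250 0.59 [164.   0. 248.  78.] [0.60250421 0.32562725 0.015     ] 
500 0.58 [265. 105. 360. 148.] [0.49531238 0.19479857 0.015     ] (array([0.457355  , 0.19134794]), np.float64(0.44980913400650024))
```

View pics/w11.png

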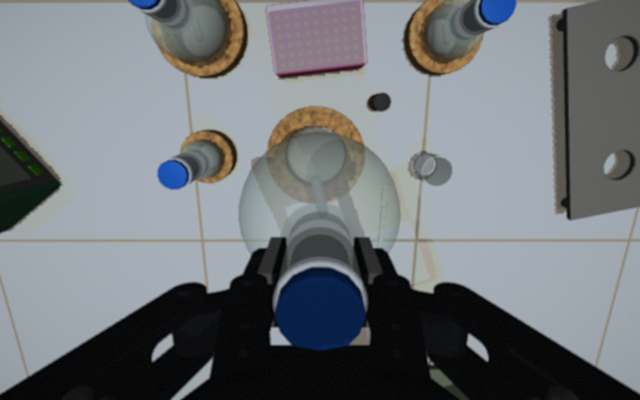

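```bash
python3 -m inch '[{"fingers":1,"tx":0.05,"ty":-0.12,"tz":0.6,"turn":0},{"fingers":1,"tx":0,"ty":0,"tz":1,"turn":0},{"fingers":1,"tx":0,"ty":0,"tz":1,"turn":0},{"fingers":1,"tx":0,"ty":0,"tz":0.8,"turn":0},{"fingers":1,"tx":0,"ty":0,"tz":0.5,"turn":0},{"fingers":1,"tx":0,"ty":0,"tz":0.2,"turn":0},{"fingers":1,"tx":0,"ty":0,"tz":0,"turn":0},{"fingers":1,"tx":0,"ty":0,"tz":0,"turn":0}]' 60; python3 c.py 500 c7 .4575,.1917,.090
```

```text
clock: 38.6
tool_pos: [0.4582, 0.1924, 0.1583]
tcp_rot: [-3.141, -0.001, -0.003]
contact_force: [-0.2, -0.4, -2.2]
grip_width: 0.0305
[0.45817121 0.19241519 0.15828188] [-0.23638979 -0.35280697 -2.21818636]
scene flask 0.95 (array([0.45580891, 0.19195534]), np.float64(0.043512582778930664))
scene ring 0.62 (array([0.45786263, 0.19205508]), np.float64(0.37699735164642334))
side flask 0.81 (array([0.45749988, 0.19197309]), np.float64(0.18442606925964355))
side ring 0.54 (array([0.45897316, 0.19228679]), np.float64(0.45530587434768677))
flask 2 (array([0.4568424 , 0.19264141, 0.09066449]), np.float64(0.11519086360931396))
ring 2 (array([0.4587395, 0.1922527]), np.float64(0.4164707362651825))
```

View pics/c7.png

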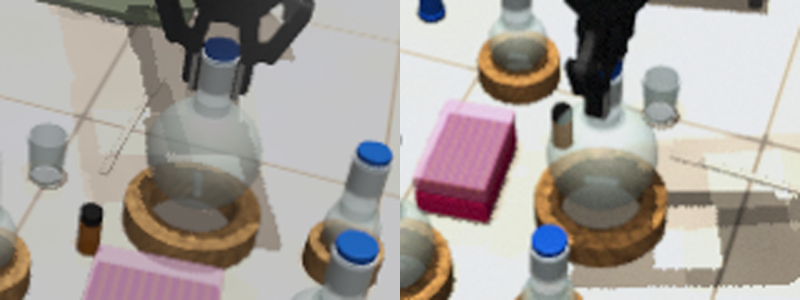

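```bash
python3 -m inch '[{"fingers":1,"tx":0,"ty":0,"tz":0.3,"turn":0},{"fingers":1,"tx":0,"ty":0,"tz":0.2,"turn":0},{"fingers":1,"tx":0,"ty":0,"tz":0.1,"turn":0},{"fingers":1,"tx":0,"ty":0,"tz":0.05,"turn":0},{"fingers":1,"tx":0,"ty":0,"tz":0,"turn":0},{"fingers":1,"tx":0,"ty":0,"tz":0,"turn":0}]' 60
```

```text
clock: 39.65
tool_pos: [0.4577, 0.1922, 0.1315]
tcp_rot: [-3.141, -0.001, -0.001]
contact_force: [0.3, -0.2, -1.4]
grip_width: 0.0305
```

```bash
python3 -m inch '[{"fingers":1,"tx":0,"ty":0,"tz":0.04,"turn":0},{"fingers":1,"tx":0,"ty":0,"tz":0,"turn":0},{"fingers":1,"tx":0,"ty":0,"tz":0,"turn":0}]' 60
```

```text
clock: 40.02
tool_pos: [0.4582, 0.1922, 0.131]
tcp_rot: [-3.141, -0.001, -0.004]
contact_force: [0.4, -1.8, 6.6]
grip_width: 0.0306
```

```bash
python3 -m inch '[{"fingers":0.1,"tx":0,"ty":0,"tz":0,"turn":0},{"fingers":-0.2,"tx":0,"ty":0,"tz":0,"turn":0},{"fingers":-0.6,"tx":0,"ty":0,"tz":0,"turn":0},{"fingers":-0.6,"tx":0,"ty":0,"tz":0,"turn":0},{"fingers":-0.6,"tx":0,"ty":0,"tz":-0.4,"turn":0},{"fingers":-0.6,"tx":0,"ty":0,"tz":-1,"turn":0},{"fingers":-0.6,"tx":0,"ty":0,"tz":-1,"turn":0},{"fingers":-0.6,"tx":0,"ty":0,"tz":-1,"turn":0}]' 60;python3 -m inch '[{"fingers":-0.6,"tx":0,"ty":0,"tz":-1,"turn":0},{"fingers":-0.6,"tx":-0.5,"ty":0.5,"tz":-0.5,"turn":0},{"fingers":-0.6,"tx":-0.5,"ty":1,"tz":0,"turn":0},{"fingers":-0.6,"tx":-0.5,"ty":1,"tz":0,"turn":0},{"fingers":-0.6,"tx":0,"ty":1,"tz":0,"turn":0},{"fingers":-0.6,"tx":0,"ty":1,"tz":0,"turn":0},{"fingers":-0.6,"tx":0,"ty":1,"tz":0,"turn":0},{"fingers":-0.6,"tx":0,"ty":0,"tz":0,"turn":0}]' ;python3 - <<'E'
from h import *
P={'50':(.457,.336,.049),'100':(.6066,.035,.053),'250':(.6122,.332,.059),'500':(.4575,.1917,.064)}
V={}
for cam in ('scene','side'):
    im=eyes.snapshot(cam);ci=eyes.camera_info(cam);cv2.imwrite(f'pics/final_{cam}.png',im)
    Q=nets.cut_out('flask50',cam)
    for s,p in P.items():
        b=max(((np.minimum(q['pixels'],r).sum()/np.maximum(q['pixels'],r).sum(),i) for r in [render('flask',s,np.array(p),ci,(0,0,640,400))] for i,q in enumerate(Q)),default=(0,0))
        if b[0]>.3: V.setdefault(s,[]).append((Q[b[1]]['pixels'],ci))
    for k,h in (('beaker',.0275),('vial',.024)):
        for q in nets.cut_out(k,cam)[:1]: b=q['box'];print(cam,k,onz(((b[0]+b[2])/2,(b[1]+b[3])/2),ci,h))
for s in V: print(s,len(V[s]),fit('flask',s,P[s],V[s]))
print(telemetry.observe()['clock'],telemetry.observe()['contact_force'])
E
```

```text
clock: 41.02
tool_pos: [0.4572, 0.1921, 0.2668]
tcp_rot: [3.141, 0.001, -0.0]
contact_force: [-0.1, 0.4, 0.3]
grip_width: 0.0684
clock: 42.02
tool_pos: [0.3974, -0.0296, 0.3256]
tcp_rot: [3.141, -0.006, -0.0]
contact_force: [0.3, 0.4, 1.0]
grip_width: 0.0682
scene beaker [0.44127021 0.03897445 0.0275    ]
scene vial [0.52934206 0.11055407 0.024     ]
side beaker [0.4416436 0.0401002 0.0275   ]
side vial [0.53185731 0.11596452 0.024     ]
50 2 (array([0.45694122, 0.33685089, 0.05013689]), np.float64(0.14853042364120483))
100 2 (array([0.60674252, 0.03386757, 0.05121699]), np.float64(0.06770086288452148))
250 2 (array([0.61231176, 0.33174324, 0.05790892]), np.float64(0.04092109203338623))
500 2 (array([0.45807676, 0.19170386, 0.0626595 ]), np.float64(0.04424658417701721))
42.425 [-0.29725974  0.44117103 -0.26607756]
```

View pics/final_scene.png

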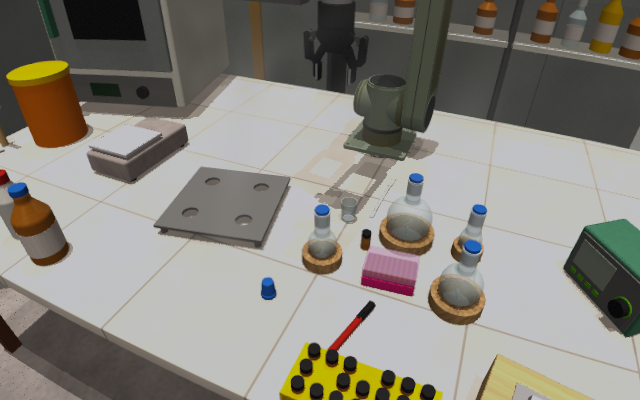

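View pics/final_side.png

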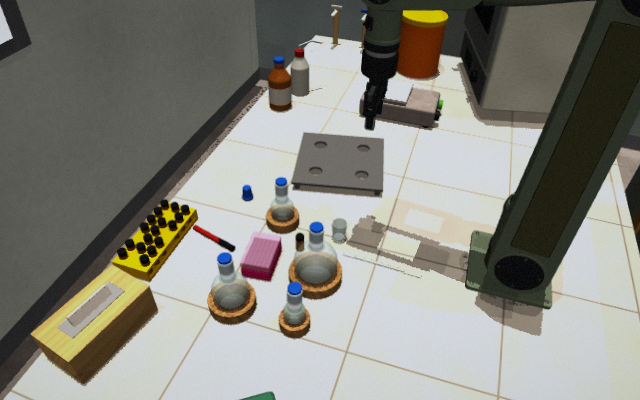

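```bash
python3 -c "
from cell import ctrl; print(ctrl.close_job())"
```

```text
the job is handed in; nothing more can be done
None
```

All four flasks are on their own cork rings, upright. I placed them in the order 50, 100, 250, 500, handed the job in at about 42 s, and the gripper was well clear of everything.

**Flasks:** In the last scene and side pictures every flask stands upright in its ring. The two-view fits put the bulb centres within about 2 mm of the ring centres. The fitted heights were 50, 51, 58 and 63 mm, against the 49, 53, 59 and 64 mm given for a seated flask.

**Bystanders:** The beaker (about pixel 349, 209 in the scene view) and the vial (366, 239) look unmoved in the pictures.

**Disagreements in the checks:**
- The networks' beaker positions differ by up to about 7 mm between the start and end pictures, and the vial's by up to about 6 mm. The two cameras already differed by several mm at the start, so I took this as mask noise.
- The side view put the 100 flask about 4 to 6 mm off the scene view in y. The two-view fit agreed with the ring to about 1 mm.
- The final fit of the 50 flask was looser because the 250 flask partly hides it in the scene view. Right after placing, with no flask in front of it, its fit was tight.
- The rings' masks were partly covered by the flasks afterwards, so their final positions are less certain. They matched the starting positions within 1 to 2 mm.

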